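# Load washed bearing parts into the hot-air dryer

### The job

Get the washed bearing parts into the dryer. First slide the rinse pan sideways off the round mark in front of the dryer, where the carriage comes out, and over onto the other round mark on the bench, keeping it flat on the bench without lifting it, then draw the dryer's carriage all the way out. Stack every part lying on the rubber mat on the carriage - the wide bearing cups over the thick post, the narrow sleeves over the thin post, each flat and fully down - and push the carriage home until its sprung catch snaps in, leaving the spray bottle, the blue sponge and the brush undisturbed.

Things in the scene. Friction and masses are not known exactly. Their poses are not given: they have to be found in the camera images.
- dryer: Fixed stainless bench dryer, 270 deep x 200 wide x 125 mm high, with a blower cowl 200 mm high on its rear half. Origin at the foot of its front face, mid-width. x points into the dryer, z up; its front looks along -x, roughly towards the robot. When fully out the carriage and its handle reach 234 mm in front of that face.
- carriage (a joint): Carriage travel (m): 0 home (its start), 0.18 fully out along the dryer's -x. A tray, floor 20 mm above the bench, 142 wide, 185 long, behind a front panel 184 wide, 12 thick, top edge at 112 mm. A sprung ball catch holds it home: about 10 N pulls it free, then 1 to 3 N of rubbing. Going in, the catch resists from 0.011, takes 10 N to pass, and below 0.004 snaps home by itself.
- handle (a point): Middle of the bar handle on the carriage's front panel: a round bar 10 mm thick, 100 mm long across the front (dryer's y), 95 mm above the bench, its axis 42 mm in front of the panel (54 mm in front of the dryer's face when home). Can be gripped from above, fingers closing along the slide. Moves with the carriage.
- post_thick (a point): Foot of the thick upright post, on its axis at the tray floor (20 mm above the bench). Post 42 mm in diameter for 48 mm, then a tapered tip to 24 mm in diameter at 62 mm above the floor. 50 mm behind the dryer-side face of the front panel. Site axes as the dryer's. Holds three cups. Moves with the carriage.
- post_thin (a point): Foot of the thin upright post, on its axis at the tray floor (20 mm above the bench). Post 21 mm in diameter for 48 mm, then a tapered tip to 10 mm in diameter at 62 mm. 70 mm behind the thick post (further into the dryer). Site axes as the dryer's. Holds two sleeves. Moves with the carriage.
- pan: Loose round steel rinse pan, about 0.6 kg, foot 116 mm and rim 130 mm in diameter, 60 mm high, origin at the centre of its underside, z up. A flat straight handle points along its -x: 16 mm wide, 8 mm thick, from 60 to 140 mm from the axis, its middle height 48 mm above the bench. It starts on the bench in front of the dryer, where the carriage comes out.
- pan_grip (a point): Point on the pan's handle to take hold of: 100 mm from the pan's axis, 48 mm above the bench.
- mark: Round flat grey mark, flush with the bench, 160 mm in diameter: the pan's parking place, to the robot's left or right (a like mark, where the pan starts, lies in front of the dryer). Origin at its centre. The pan's foot should stand wholly inside it.
- mat: Fixed black rubber drain mat, 325 x 215 x 3 mm, on the side away from the parking mark, on which the washed parts lie. Origin at the centre of its underside.
- cup0: Steel bearing cup: a ring 64 mm outside, bore 45 mm, 18 mm high, about 0.2 kg; origin at its centre (half its height), z along its axis. Lies flat on the mat; goes over the thick post, either face up. Not always there.
- cup1: Steel bearing cup: a ring 64 mm outside, bore 45 mm, 18 mm high, about 0.2 kg; origin at its centre (half its height), z along its axis. Lies flat on the mat; goes over the thick post, either face up. Not always there.
- cup2: Steel bearing cup: a ring 64 mm outside, bore 45 mm, 18 mm high, about 0.2 kg; origin at its centre (half its height), z along its axis. Lies flat on the mat; goes over the thick post, either face up. Not always there.
- sleeve0: Steel spacer sleeve: a ring 38 mm outside, bore 24 mm, 26 mm high, about 0.13 kg; origin at its centre (half its height), z along its axis. Stands flat on the mat; goes over the thin post, either end up. Not always there.
- sleeve1: Steel spacer sleeve: a ring 38 mm outside, bore 24 mm, 26 mm high, about 0.13 kg; origin at its centre (half its height), z along its axis. Stands flat on the mat; goes over the thin post, either end up. Not always there.
- spray: White bottle, 60 mm in diameter, 190 mm high, upright beyond the mat or mark on the robot's left; a bystander. Origin at the centre of its underside.
- foam: Blue sponge block 110 x 70 x 35 mm lying beyond the mat or mark on the robot's right; a bystander. Origin at the centre of its underside.
- brush: Hand brush, about 200 mm long, lying on the bench outside the mat or mark on the robot's left; a bystander. Origin at its middle, on its underside.

How it is judged:
On the way, in this order (a step that is already met when the one before it is completed fails the run):
1. the rinse pan stands wholly on its round mark (horizontal distance between pan and mark below 0.018 m and height (world z) of pan below 0.004 m and linear speed of pan below 0.02 m/s), for 0.2 s.
2. the carriage is drawn all the way out (value of joint carriage above 0.172 m), for 0.2 s.
3. every cup present is down on the thick post and every sleeve present on the thin post (horizontal distance between each of cup0, cup1, cup2 and post_thick below 0.004 m and z of cup0 in the frame of post_thick between 0.004 and 0.049 m and angle between the z axis of each of cup0, cup1, cup2 and the z axis of post_thick, either way round below 0.06 rad and z of cup1 in the frame of post_thick between 0.004 and 0.049 m and z of cup2 in the frame of post_thick between 0.004 and 0.049 m and horizontal distance between each of sleeve0, sleeve1 and post_thin below 0.004 m and z of sleeve0 in the frame of post_thin between 0.004 and 0.043 m and angle between the z axis of each of sleeve0, sleeve1 and the z axis of post_thin, either way round below 0.06 rad and z of sleeve1 in the frame of post_thin between 0.004 and 0.043 m), for 0.2 s.
4. the carriage is home, held by its catch (value of joint carriage below 0.003 m), for 0.3 s.
At the end, for the whole second after the job is handed in: Carriage home within 3 mm and still; each cup within 4 mm of the thick post's axis and each sleeve of the thin post's, level within 0.06 rad, centre at most 49 mm (cups) or 43 mm (sleeves) above the tray floor; pan at rest on the bench within 18 mm of the mark's centre (all of step 1 and all of step 3 and value of joint carriage below 0.003 m and velocity of joint carriage below 0.01 m/s); the robot touches nothing.
It fails at once if the rinse pan is lifted off the bench or tipped (height (world z) of pan above 0.012 m or angle between pan's own z axis and vertical above 0.2 rad).
It fails at once if a bystander is pushed more than 30 mm or knocked over (distance of any of spray, foam, brush from where it was at the start of the episode above 0.03 m or angle between spray's own z axis and vertical above 0.5 rad).
Of cup0, cup1, cup2, sleeve0, sleeve1 only 3 to 5 are there at a start; the rules pass over those that are not, and their reading is None.
At some moment in a run one of cup0, cup1, cup2, sleeve0, sleeve1 may be knocked a few centimetres aside while the robot is not near it.
Once in a run the grip may slacken for a moment while it holds something.
It also fails if it takes over 210 s, if anything falls off the work surface, if the arm or the gripper's body presses on something with over 40 N, if the wrist force passes 120 N, or if a joint passes its speed limit or range.

### The arm

A 6-joint arm with a two-finger parallel gripper is mounted at the origin on the work surface. World frame = base frame: x ahead of the robot, y to its left, z up, the work surface at z = 0. Lengths are in m, angles in rad, forces in N, time in s.
With the tool pointing down it reaches from about 0.35 to 0.975 m from the base axis. Payload 4.9 kg.
Tool frame: the origin (TCP) lies at the very end of the fingers, on their centre line; the grasp point (between the pads) lies 19 mm behind it; z points along the fingers, y is the line along which they close (so a half turn about z gives the same grasp; the last joint's range is limited). The gripper opens to 85 mm and grips with 20 to 120 N. Pads are 22 mm wide; open, the fingers measure 114 mm over their backs; the gripper's body (76 mm by 85 mm) begins 54 mm behind the grasp point. The pads swing forward as they close: fully open they stand 13 mm farther back than shut.
Start: joints at [-0.119, 0.053, 1.613, -0, 1.476, -0.119], TCP at [0.625, 0, 0.231] pointing down, gripper open.
Joint ranges: [-3.01, 3.01], [-1.01, 2.22], [0.06, 2.58], [-1.02, 4.17], [0.09, 2.62], [-3.14, 3.14]. Speed limits (rad/s): [2.57, 2.57, 3.14, 3.14, 3.14, 3.14].

### API

Orientations are given as a unit quaternion [w, x, y, z].
In Python, from plant import manip gives the robot as it stands.
- The arm moves only by the tool send_rows, never from a script. Its argument "increments" is a list of rows, each an object of numbers: "claw": the closure, from -1 (fully open) to 1 (shut); "dx", "dy", "dz": the shift along the tool's x, y, z in units of 0.5 m (1.0 is 0.5 m); "yaw": the turn about the tool's z in units of 1.5 rad (1.0 is 1.5 rad). A call has 1 to 20 rows; each row is the pose to reach, as a shift and turn from the pose commanded when the call began, along the tool's axes at that moment; what a row does not reach only later rows make up. A row lasts 1/8 s, in which the tool goes at most 62.5 mm and 10.7 degrees, less where a joint would pass 70% of its speed; a pose out of reach is approached as far as the arm can. A call with a number of a shift or a turn outside -1 to 1 is refused whole. A call with a gripper value outside its range is refused whole. The fingers move at their own pace and stop on an object; the grip force is fixed at half the most. Time passes only in rows, so rows that repeat a pose let the fingers close. It gives the time, the measured TCP pose, the force, the opening and the grip force at its end, in the units of the state.
- manip.state(): the state, without advancing time (a new reading comes with each control period).
- manip.grab_frame(name): name is "scene" or "side" or "wrist"; returns the picture (384x512x3 uint8, red, green, blue); there is no depth.
- manip.camera_params(name): a dict with "camera_matrix" (3x3 intrinsics, pixels), "extrinsics" (4x4, takes a point from world to camera coordinates); the wrist camera has in their place "tool_from_camera" (4x4, takes a point from camera to tool coordinates, whose origin is the TCP and whose axes are the flange's). Camera axes: x right, y down, z forward; pixel columns grow to the right and rows downward; lengths in m; the calibration is good to about 2 mm. A picture is of the moment at which its call begins: read the wrist's pose just before it. camera_params takes no time and is no camera call.
- manip.job_done(): hands the job in; it is judged then, once.
The state is a dict: "time": time; "joint_pos": joint angles; "joint_vel": joint speeds; "joint_efforts": joint torques, N m; "tool_pos": TCP position; "tool_rot": TCP orientation; "contact_force": force on the tool from outside, world axes, zero at the start; "ft_torque": the same for the moment, N m; "gripper_width": opening from 0.0 (shut) to 1.0 (fully open); "grasp_force": force on a finger pad.
Only numpy, scipy, OpenCV 4.12 (cv2) and the standard library are available. Lean on these libraries where they do the work, as an engineer would, in place of code of your own. Each camera call takes 0.05 s, during which the arm holds its last target. There are 200 camera calls.

## Working session

There is one attempt and no reset: what is moved stays moved. The work goes in short steps, Python scripts to look and compute and a tool call to move; the robot and the scene stay as the last step left them, time stands still between calls to the robot, and variables do not carry over. Pictures are saved under pics/ and viewed, at most 14 in all, crops included, and the job is handed in when it is done.

Besides the shell and the picture viewer there is one more tool, called after "Call:" in YAML: its name, and indented under it one key for each argument. send_rows: Moves the arm, as the interface text tells. Shifts and turns lie within -1 to 1; 1 stands for 0.5 m of shift or 1.5 rad of turn. Its arguments: {"type":"object","properties":{"increments":{"type":"array","items":{"type":"object","properties":{"claw":{"type":"number"},"dx":{"type":"number"},"dy":{"type":"number"},"dz":{"type":"number"},"yaw":{"type":"number"}}}}},"required":["increments"]}

```bash
mkdir -p pics; ls; python3 - <<'E'
from plant import manip
import cv2,numpy as np
np.set_printoptions(precision=4,suppress=True)
print(manip.state())
for n in("scene","side","wrist"):
    cv2.imwrite(f"pics/{n}0.png",manip.grab_frame(n)[:,:,::-1]); print(n,manip.camera_params(n))
a=[cv2.imread(f"pics/{n}0.png") for n in("scene","side")]
E
```

```text
pics
{'time': 0.0, 'joint_pos': array([-0.119 ,  0.0534,  1.6143, -0.    ,  1.476 , -0.119 ]), 'joint_vel': array([-0.0005, -0.0009,  0.0003,  0.0007,  0.    ,  0.0008]), 'joint_efforts': array([  0.0003, -39.367 , -37.0176,  -0.0002,   0.0069,  -0.    ]), 'tool_pos': array([0.6244, 0.0001, 0.23  ]), 'tool_rot': array([-0.0008,  0.7071,  0.7071, -0.0007]), 'contact_force': array([ 0.7431, -0.3026,  0.4347]), 'ft_torque': array([-0.0066,  0.0345,  0.0284]), 'grasp_force': 0.0, 'gripper_width': 1.0018687715774826}
scene {'camera_matrix': array([[429.7241,   0.    , 252.1718],
       [  0.    , 429.7241, 195.6099],
       [  0.    ,   0.    ,   1.    ]]), 'extrinsics': array([[-0.967 ,  0.2545,  0.0071,  0.5635],
       [ 0.1951,  0.7585, -0.6218, -0.1074],
       [-0.1636, -0.5999, -0.7832,  1.4299],
       [ 0.    ,  0.    ,  0.    ,  1.    ]])}
side {'camera_matrix': array([[349.9569,   0.    , 256.8427],
       [  0.    , 349.9569, 195.3226],
       [  0.    ,   0.    ,   1.    ]]), 'extrinsics': array([[-0.7921, -0.6103, -0.0147,  0.5126],
       [-0.3434,  0.4654, -0.8158,  0.2617],
       [ 0.5047, -0.6411, -0.5782,  0.6802],
       [ 0.    ,  0.    ,  0.    ,  1.    ]])}
wrist {'camera_matrix': array([[301.3575,   0.    , 258.6925],
       [  0.    , 301.3575, 190.695 ],
       [  0.    ,   0.    ,   1.    ]]), 'tool_from_camera': array([[-0.    , -0.9553, -0.2957,  0.0754],
       [ 1.    , -0.0002,  0.0005, -0.0008],
       [-0.0005, -0.2957,  0.9553, -0.1418],
       [ 0.    ,  0.    ,  0.    ,  1.    ]])}
```

View pics/scene0.png

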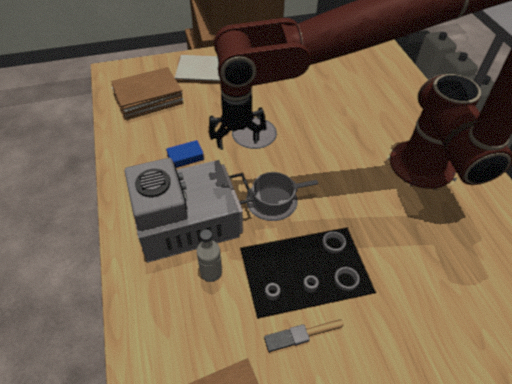

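View pics/side0.png

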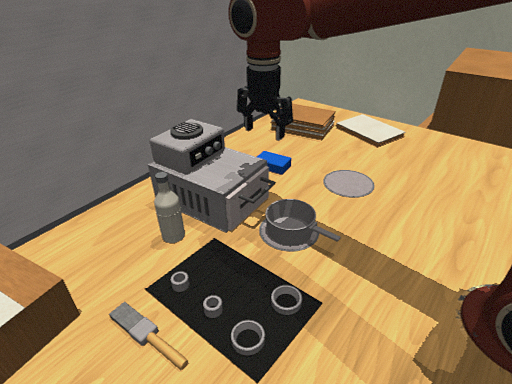

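View pics/wrist0.png

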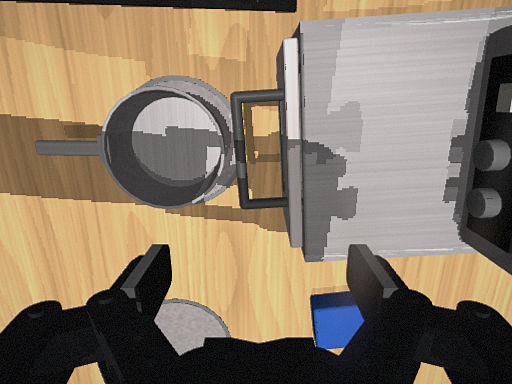

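```bash
cat > h.py <<'E'
from plant import manip
import cv2,numpy as np,json
from scipy.spatial.transform import Rotation as R
np.set_printoptions(precision=4,suppress=True)
C={n:manip.camera_params(n) for n in("scene","side","wrist")}
def tcp(s=None):
    s=s or manip.state(); T=np.eye(4); q=s["tool_rot"]; T[:3,:3]=R.from_quat([q[1],q[2],q[3],q[0]]).as_matrix(); T[:3,3]=s["tool_pos"]; return T
def cam(n,T=None):  # K, world-from-camera
    return C[n]["camera_matrix"],(T@C[n]["tool_from_camera"] if n=="wrist" else np.linalg.inv(C[n]["extrinsics"]))
def ray(n,uv,T=None):
    K,W=cam(n,T); d=W[:3,:3]@np.linalg.solve(K,[uv[0],uv[1],1]); return W[:3,3],d/np.linalg.norm(d)
def plane(n,uv,z,T=None):
    o,d=ray(n,uv,T); return o+d*(z-o[2])/d[2]
def tri(*rays):
    A=[];b=[]
    for o,d in rays:
        P=np.eye(3)-np.outer(d,d); A.append(P); b.append(P@o)
    x=np.linalg.lstsq(np.vstack(A),np.hstack(b),rcond=None)[0]
    return x,max(np.linalg.norm((np.eye(3)-np.outer(d,d))@(x-o)) for o,d in rays)
def proj(n,p,T=None):
    K,W=cam(n,T); c=np.linalg.inv(W)@np.append(p,1); u=K@c[:3]; return u[:2]/u[2]
def snap(name,n="wrist"):
    T=tcp(); im=manip.grab_frame(n)[:,:,::-1].copy(); cv2.imwrite(f"pics/{name}.png",im); np.save(f"pics/{name}.npy",T); return im,T
E
python3 - <<'E'
from h import *
T=tcp()
np.save("pics/wrist0.npy",T)
for k,a,b in [("cupA",(334,242),(286,298)),("cupB",(347,279),(248,336)),("sl1",(273,291),(180,281)),("sl2",(311,283),(212,305))]:
    print(k,*tri(ray("scene",a),ray("side",b)),plane("scene",a,.021),plane("side",b,.021))
print("mark",plane("scene",(254,133),0),plane("side",(348,183),0))
w=lambda u,z:plane("wrist",u,z,T)
print("bar",w((238,95),.095),w((244,206),.095))
print("panel",w((289,40),.112),w((296,247),.112), "dryertop",w((301,24),.125),w((306,261),.125))
print("pan rim L/R/T/B",w((103,144),.06),w((229,145),.06),w((165,87),.06),w((165,208),.06))
print("panh",w((37,141),.052),w((37,155),.052),w((102,149),.052))
# mark by mask in side
im=cv2.imread("pics/side0.png");hsv=cv2.cvtColor(im,cv2.COLOR_BGR2HSV)
m=((hsv[...,1]<45)&(hsv[...,2]>90)).astype(np.uint8);m[:165]=0;m[205:]=0;m[:,:310]=0;m[:,390:]=0
cs=cv2.findContours(m,0,2)[0]
c=max(cs,key=cv2.contourArea);print(cv2.fitEllipse(c))
g=np.array([plane("side",p[0],0)[:2] for p in c]);print("mark circ",cv2.minEnclosingCircle((g*1000).astype(np.float32)))
E
```

```text
cupA [0.4006 0.221  0.0131] 0.0015491621647683335 [0.4042 0.2272 0.021 ] [0.3975 0.2246 0.021 ]
cupB [0.4095 0.3376 0.0119] 0.0021130336201789176 [0.4134 0.344  0.021 ] [0.4059 0.3397 0.021 ]
sl1 [0.612  0.3241 0.0153] 0.0009812911165894556 [0.6132 0.3278 0.021 ] [0.6079 0.3259 0.021 ]
sl2 [0.5091 0.3294 0.0191] 0.0006675750100050492 [0.5098 0.331  0.021 ] [0.5081 0.3296 0.021 ]
mark [ 0.5027 -0.2787  0.    ] [ 0.4973 -0.2795  0.    ]
bar [0.6055 0.0775 0.095 ] [ 0.6093 -0.026   0.095 ]
panel [0.6474 0.1184 0.112 ] [ 0.6594 -0.0616  0.112 ] dryertop [0.6547 0.1268 0.125 ] [ 0.6674 -0.0691  0.125 ]
pan rim L/R/T/B [0.4624 0.0294 0.06  ] [0.5929 0.0284 0.06  ] [0.5318 0.0852 0.06  ] [ 0.5202 -0.0412  0.06  ]
panh [0.3889 0.0314 0.052 ] [0.3856 0.0164 0.052 ] [0.4564 0.0229 0.052 ]
((348.4232482910156, 183.13851928710938), (25.464326858520508, 49.983150482177734), 97.5897445678711)
mark circ ((498.67803955078125, -282.64630126953125), 78.4246826171875)
```

Call:
send_rows:
  increments:
    - {"claw": -1,"dx": 0.01,"dy": -0.06,"dz": 0.0,"yaw": -0.1}
    - {"claw": -1,"dx": 0.02,"dy": -0.14,"dz": 0.02,"yaw": -0.22}
    - {"claw": -1,"dx": 0.03,"dy": -0.22,"dz": 0.05,"yaw": -0.34}
    - {"claw": -1,"dx": 0.04,"dy": -0.3,"dz": 0.08,"yaw": -0.46}
    - {"claw": -1,"dx": 0.048,"dy": -0.36,"dz": 0.11,"yaw": -0.58}
    - {"claw": -1,"dx": 0.048,"dy": -0.395,"dz": 0.14,"yaw": -0.7}
    - {"claw": -1,"dx": 0.048,"dy": -0.395,"dz": 0.16,"yaw": -0.82}
    - {"claw": -1,"dx": 0.048,"dy": -0.395,"dz": 0.16,"yaw": -0.94}
    - {"claw": -1,"dx": 0.048,"dy": -0.395,"dz": 0.16,"yaw": -1.0}
    - {"claw": -1,"dx": 0.048,"dy": -0.395,"dz": 0.16,"yaw": -1.0}
    - {"claw": -1,"dx": 0.048,"dy": -0.395,"dz": 0.16,"yaw": -1.0}

```text
time: 1.52
tool_pos: [0.4274, 0.024, 0.1512]
tool_rot: [-0.0, 0.036, 0.999, 0.0]
contact_force: [-0.4, 1.0, 0.8]
gripper_width: 0.995
grasp_force: 0.0
```

```bash
python3 - <<'E'
from h import *
im,T=snap("w1"); print(T); print(manip.state()["time"])
print("exp tip",proj("wrist",[.3875,.024,.048],T),"grip",proj("wrist",[.4275,.024,.048],T))
E
```

```text
[[-0.9974  0.072  -0.0002  0.4274]
 [ 0.072   0.9974  0.      0.024 ]
 [ 0.0002  0.     -1.      0.1512]
 [ 0.      0.      0.      1.    ]]
1.575
exp tip [255.3566 144.2877] grip [258.8926 191.1779]
```

View pics/w1.png

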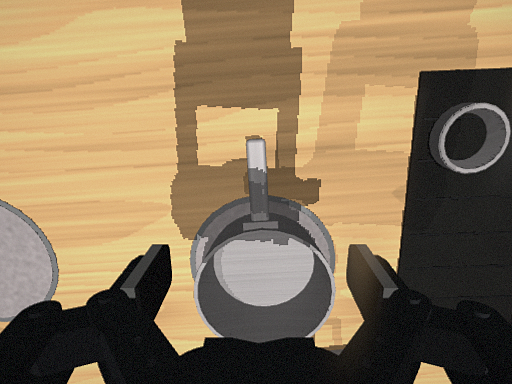

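```bash
python3 - <<'E'
from h import *
T0=np.load("pics/wrist0.npy");T=np.load("pics/w1.npy")
print(tri(ray("wrist",(37,147),T0),ray("wrist",(257,138.5),T)), plane("wrist",(257,138.5),.052,T),plane("wrist",(260,222),.052,T))
# pan rim from this view: lower rim visible points at z=.06
for u in [(195,290),(334,290),(262,232)]: print(plane("wrist",u,.06,T))
E
```

```text
(array([0.3833, 0.0252, 0.046 ]), np.float64(0.00044215766654034716)) [0.3824 0.0257 0.052 ] [0.4542 0.023  0.052 ]
[ 0.5127 -0.0399  0.06  ]
[0.5217 0.0851 0.06  ]
[0.46   0.0243 0.06  ]
```

Call:
send_rows:
  increments:
    - {"claw": -1,"dx": 0.0,"dy": 0.002,"dz": 0.06,"yaw": -0.028}
    - {"claw": -1,"dx": 0.0,"dy": 0.002,"dz": 0.12,"yaw": -0.028}
    - {"claw": -1,"dx": 0.0,"dy": 0.002,"dz": 0.18,"yaw": -0.028}
    - {"claw": -1,"dx": 0.0,"dy": 0.002,"dz": 0.22,"yaw": -0.028}
    - {"claw": -1,"dx": 0.0,"dy": 0.002,"dz": 0.242,"yaw": -0.028}
    - {"claw": -1,"dx": 0.0,"dy": 0.002,"dz": 0.242,"yaw": -0.028}
    - {"claw": 1,"dx": 0.0,"dy": 0.002,"dz": 0.242,"yaw": -0.028}
    - {"claw": 1,"dx": 0.0,"dy": 0.002,"dz": 0.242,"yaw": -0.028}
    - {"claw": 1,"dx": 0.0,"dy": 0.002,"dz": 0.242,"yaw": -0.028}
    - {"claw": 1,"dx": 0.0,"dy": 0.002,"dz": 0.242,"yaw": -0.028}
    - {"claw": 1,"dx": 0.0,"dy": 0.002,"dz": 0.242,"yaw": -0.028}
    - {"claw": 1,"dx": 0.0,"dy": 0.002,"dz": 0.242,"yaw": -0.028}

```text
time: 3.08
tool_pos: [0.4278, 0.0249, 0.0308]
tool_rot: [0.0, 0.014, 1.0, -0.0]
contact_force: [-2.8, -1.2, 5.7]
gripper_width: 0.172
grasp_force: 59.4
```

```bash
python3 - <<'E'
from h import *
T=tcp(); print(T)
# second mark estimate from w1
im=cv2.imread("pics/w1.png"); T1=np.load("pics/w1.npy"); 
h=cv2.cvtColor(im,cv2.COLOR_BGR2HSV); m=((h[...,1]<50)&(h[...,2]>110)).astype(np.uint8); m[:,80:]=0
c=max(cv2.findContours(m,0,2)[0],key=cv2.contourArea)[:,0]; c=c[(c[:,0]>2)&(c[:,1]<310)]
g=np.array([plane("wrist",p,0,T1)[:2] for p in c]); A=np.c_[2*g,np.ones(len(g))]; s=np.linalg.lstsq(A,(g**2).sum(1),rcond=None)[0]
print("mark",s[:2],np.sqrt(s[2]+s[:2]@s[:2]))
d=np.array([.4988-.524,-.281-.0215,0]); print("tool delta/0.5",(T[:3,:3].T@d)/.5)
E
```

```text
[[-0.9996  0.0287  0.0002  0.4278]
 [ 0.0287  0.9996 -0.0002  0.0249]
 [-0.0002 -0.0002 -1.      0.0308]
 [ 0.      0.      0.      1.    ]]
mark [ 0.498  -0.2724] 0.06834514026136575
tool delta/0.5 [ 0.033  -0.6062  0.0001]
```

Call:
send_rows:
  increments:
    - {"claw": 1,"dx": 0.0,"dy": -0.02}
    - {"claw": 1,"dx": 0.003,"dy": -0.06}
    - {"claw": 1,"dx": 0.006,"dy": -0.1}
    - {"claw": 1,"dx": 0.009,"dy": -0.14}
    - {"claw": 1,"dx": 0.012,"dy": -0.18}
    - {"claw": 1,"dx": 0.014,"dy": -0.22}
    - {"claw": 1,"dx": 0.016,"dy": -0.26}
    - {"claw": 1,"dx": 0.018,"dy": -0.3}
    - {"claw": 1,"dx": 0.02,"dy": -0.34}
    - {"claw": 1,"dx": 0.022,"dy": -0.38}
    - {"claw": 1,"dx": 0.024,"dy": -0.42}
    - {"claw": 1,"dx": 0.026,"dy": -0.46}
    - {"claw": 1,"dx": 0.028,"dy": -0.5}
    - {"claw": 1,"dx": 0.03,"dy": -0.54}
    - {"claw": 1,"dx": 0.033,"dy": -0.57}
    - {"claw": 1,"dx": 0.033,"dy": -0.59}
    - {"claw": 1,"dx": 0.033,"dy": -0.604}
    - {"claw": 1,"dx": 0.033,"dy": -0.604}
    - {"claw": 1,"dx": 0.033,"dy": -0.604}

```text
invalid input
```

```bash
python3 - <<'E'
from h import *
im,T=snap("side1","side"); print(T)
cv2.imwrite("pics/s1c.png",cv2.resize(im[120:330,130:430],None,fx=2.5,fy=2.5))
im,T=snap("scene1","scene")
E
```

```text
[[-0.9996  0.0287  0.0002  0.4278]
 [ 0.0287  0.9996 -0.0002  0.0249]
 [-0.0002 -0.0002 -1.      0.0308]
 [ 0.      0.      0.      1.    ]]
```

View pics/s1c.png

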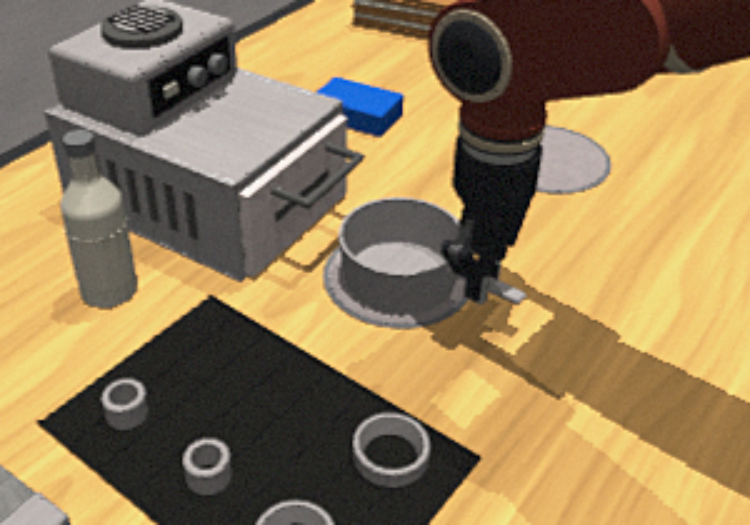

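The move was refused because the rows lacked some fields. The pan still stands at its start, with the gripper on its handle. I'll resend it with every field.

Call:
send_rows:
  increments:
    - {"claw": 1,"dx": 0.0,"dy": -0.02,"dz": 0,"yaw": 0}
    - {"claw": 1,"dx": 0.003,"dy": -0.06,"dz": 0,"yaw": 0}
    - {"claw": 1,"dx": 0.006,"dy": -0.1,"dz": 0,"yaw": 0}
    - {"claw": 1,"dx": 0.009,"dy": -0.14,"dz": 0,"yaw": 0}
    - {"claw": 1,"dx": 0.012,"dy": -0.18,"dz": 0,"yaw": 0}
    - {"claw": 1,"dx": 0.014,"dy": -0.22,"dz": 0,"yaw": 0}
    - {"claw": 1,"dx": 0.016,"dy": -0.26,"dz": 0,"yaw": 0}
    - {"claw": 1,"dx": 0.018,"dy": -0.3,"dz": 0,"yaw": 0}
    - {"claw": 1,"dx": 0.02,"dy": -0.34,"dz": 0,"yaw": 0}
    - {"claw": 1,"dx": 0.022,"dy": -0.38,"dz": 0,"yaw": 0}
    - {"claw": 1,"dx": 0.024,"dy": -0.42,"dz": 0,"yaw": 0}
    - {"claw": 1,"dx": 0.026,"dy": -0.46,"dz": 0,"yaw": 0}
    - {"claw": 1,"dx": 0.028,"dy": -0.5,"dz": 0,"yaw": 0}
    - {"claw": 1,"dx": 0.03,"dy": -0.54,"dz": 0,"yaw": 0}
    - {"claw": 1,"dx": 0.033,"dy": -0.57,"dz": 0,"yaw": 0}
    - {"claw": 1,"dx": 0.033,"dy": -0.59,"dz": 0,"yaw": 0}
    - {"claw": 1,"dx": 0.033,"dy": -0.604,"dz": 0,"yaw": 0}
    - {"claw": 1,"dx": 0.033,"dy": -0.604,"dz": 0,"yaw": 0}
    - {"claw": 1,"dx": 0.033,"dy": -0.604,"dz": 0,"yaw": 0}

```text
time: 5.55
tool_pos: [0.4031, -0.2764, 0.0308]
tool_rot: [0.001, 0.014, 1.0, 0.0]
contact_force: [1.0, 2.5, 4.4]
gripper_width: 0.167
grasp_force: 60.1
```

```bash
python3 - <<'E'
from h import *
im,T=snap("w2"); print(T); print("axis if rigid",T[:3,3]+T[:3,0]*-.0962)
im,_=snap("side2","side")
for n,p in [("wrist",[.4988,-.281,0]),("side",[.4988,-.281,0])]: print(n,proj(n,p,T))
a=cv2.resize(im[110:260,270:470],None,fx=2,fy=2); b=cv2.imread("pics/w2.png")
cv2.imwrite("pics/c2.png",np.vstack([np.pad(a,((0,0),(0,112),(0,0))),b[:290]]))
E
```

```text
[[-0.9996  0.0285  0.0015  0.4031]
 [ 0.0285  0.9996  0.     -0.2764]
 [-0.0015  0.0001 -1.      0.0308]
 [ 0.      0.      0.      1.    ]]
axis if rigid [ 0.4993 -0.2791  0.031 ]
wrist [256.2967 348.5345]
side [347.7706 182.6337]
```

View pics/c2.png

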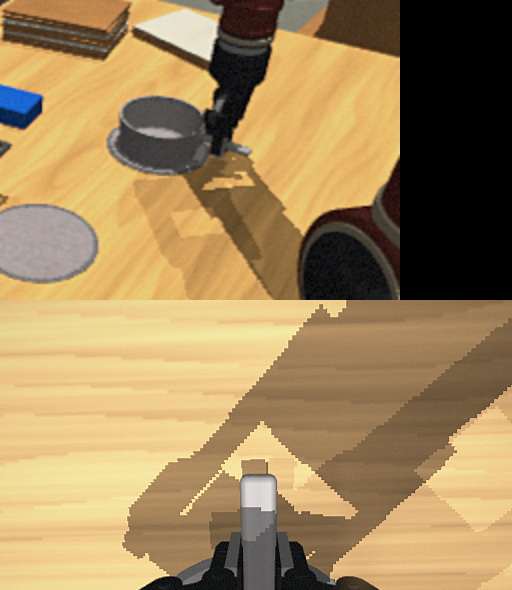

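Call:
send_rows:
  increments:
    - {"claw": -1,"dx": 0,"dy": 0,"dz": 0,"yaw": 0}
    - {"claw": -1,"dx": 0,"dy": 0,"dz": 0,"yaw": 0}
    - {"claw": -1,"dx": 0,"dy": 0,"dz": 0,"yaw": 0}
    - {"claw": -1,"dx": 0,"dy": 0,"dz": -0.04,"yaw": 0}
    - {"claw": -1,"dx": 0,"dy": 0,"dz": -0.14,"yaw": 0}
    - {"claw": -1,"dx": 0,"dy": 0,"dz": -0.24,"yaw": 0}
    - {"claw": -1,"dx": 0,"dy": 0,"dz": -0.34,"yaw": 0}
    - {"claw": 0.3,"dx": -0.05,"dy": 0.1,"dz": -0.4,"yaw": 0.1}
    - {"claw": 0.3,"dx": -0.12,"dy": 0.2,"dz": -0.4,"yaw": 0.22}
    - {"claw": 0.3,"dx": -0.2,"dy": 0.3,"dz": -0.4,"yaw": 0.34}
    - {"claw": 0.3,"dx": -0.27,"dy": 0.4,"dz": -0.4,"yaw": 0.46}
    - {"claw": 0.3,"dx": -0.33,"dy": 0.5,"dz": -0.4,"yaw": 0.58}
    - {"claw": 0.3,"dx": -0.391,"dy": 0.58,"dz": -0.4,"yaw": 0.7}
    - {"claw": 0.3,"dx": -0.391,"dy": 0.615,"dz": -0.4,"yaw": 0.82}
    - {"claw": 0.3,"dx": -0.391,"dy": 0.615,"dz": -0.4,"yaw": 0.94}
    - {"claw": 0.3,"dx": -0.391,"dy": 0.615,"dz": -0.4,"yaw": 0.985}
    - {"claw": 0.3,"dx": -0.391,"dy": 0.615,"dz": -0.4,"yaw": 0.985}
    - {"claw": 0.3,"dx": -0.391,"dy": 0.615,"dz": -0.4,"yaw": 0.985}

```text
time: 7.9
tool_pos: [0.6065, 0.0252, 0.2301]
tool_rot: [-0.0, 0.684, 0.73, -0.0]
contact_force: [-0.4, 0.2, 0.5]
gripper_width: 0.354
grasp_force: 0.0
```

```bash
python3 - <<'E'
from h import *
im,T=snap("w3"); print(T)
s2,_=snap("scene3","scene")
# pan check from unobstructed side view
im2,_=snap("side3","side")
cv2.imwrite("pics/c3.png",np.vstack([np.hstack([cv2.resize(im2[150:230,280:400],(384,256)),cv2.resize(s2[100:180,200:320],(384,256))]),np.pad(cv2.resize(im,None,fx=.85,fy=.85),((0,0),(0,768-435),(0,0)))]))
for n in("side","scene"):print(n,proj(n,[.4988,-.281,0]),proj(n,[.4993,-.279,0.06]))
E
```

```text
[[-0.0655  0.9979 -0.0003  0.6065]
 [ 0.9979  0.0655 -0.      0.0252]
 [ 0.     -0.0003 -1.      0.2301]
 [ 0.      0.      0.      1.    ]]
side [347.7706 182.6337] [349.9754 166.5451]
scene [254.8909 132.3715] [255.1118 119.849 ]
```

View pics/c3.png

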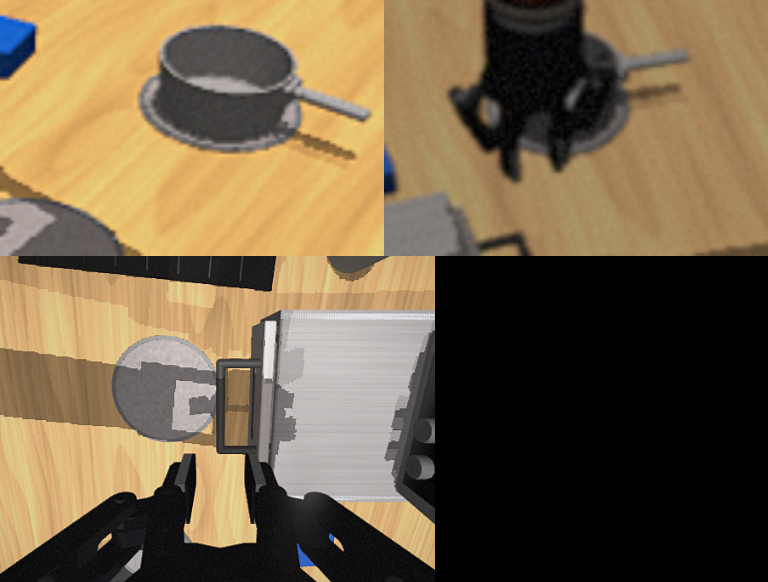

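```bash
python3 - <<'E'
from h import *
T0=np.load("pics/wrist0.npy");T=np.load("pics/w3.npy")
im=cv2.imread("pics/w3.png",0)
# bar centre at rows
for name,rows,lo,hi in(("w3",(145,180,205),243,280),("wrist0",(120,150,185),228,262)):
    g=cv2.imread(f"pics/{name}.png",0)
    for r in rows: print(name,r,g[r,lo:hi].tolist())
for a,b in [((238,95),(260,125)),((244,206),(260,229))]:
    print(tri(ray("wrist",a,T0),ray("wrist",b,T)),plane("wrist",b,.095,T))
E
```

```text
w3 145 [103, 109, 110, 109, 105, 106, 104, 106, 109, 102, 100, 37, 30, 48, 51, 58, 59, 58, 54, 50, 42, 42, 90, 99, 93, 87, 111, 116, 111, 118, 115, 119, 117, 121, 118, 123, 125]
w3 180 [103, 102, 106, 103, 101, 108, 110, 108, 88, 91, 94, 50, 41, 54, 51, 58, 67, 57, 54, 49, 41, 58, 91, 87, 83, 90, 94, 90, 94, 92, 93, 97, 95, 95, 87, 91, 97]
w3 205 [197, 200, 199, 201, 197, 196, 120, 96, 103, 110, 119, 68, 40, 45, 50, 58, 64, 55, 60, 51, 37, 95, 122, 122, 117, 119, 116, 117, 126, 122, 120, 125, 129, 131, 129, 137, 132]
wrist0 120 [155, 158, 161, 199, 91, 55, 67, 76, 91, 100, 89, 72, 66, 58, 33, 201, 113, 80, 87, 92, 84, 86, 87, 73, 196, 194, 187, 186, 188, 190, 187, 193, 192, 192]
wrist0 150 [97, 101, 103, 100, 94, 199, 132, 57, 41, 48, 49, 62, 52, 58, 52, 39, 31, 102, 119, 94, 85, 86, 91, 86, 87, 83, 72, 96, 100, 105, 112, 111, 119, 115]
wrist0 185 [87, 76, 89, 100, 101, 184, 196, 192, 181, 119, 46, 35, 47, 59, 65, 63, 54, 51, 49, 32, 113, 109, 112, 120, 123, 117, 120, 119, 116, 117, 112, 112, 116, 119]
(array([0.6044, 0.0769, 0.0901]), np.float64(0.0009643970005073514)) [0.6036 0.0767 0.095 ]
(array([ 0.6099, -0.0244,  0.0979]), np.float64(0.0006831357338242045)) [ 0.6105 -0.0251  0.095 ]
```

Call:
send_rows:
  increments:
    - {"claw": 0.3,"dx": 0,"dy": 0,"dz": 0.1,"yaw": 0}
    - {"claw": 0.3,"dx": 0,"dy": 0,"dz": 0.2,"yaw": 0}
    - {"claw": 0.3,"dx": 0,"dy": 0,"dz": 0.26,"yaw": 0}
    - {"claw": 0.3,"dx": 0,"dy": 0,"dz": 0.3,"yaw": 0}
    - {"claw": 0.3,"dx": 0,"dy": 0,"dz": 0.308,"yaw": 0}
    - {"claw": 1,"dx": 0,"dy": 0,"dz": 0.308,"yaw": 0}
    - {"claw": 1,"dx": 0,"dy": 0,"dz": 0.308,"yaw": 0}
    - {"claw": 1,"dx": 0,"dy": 0,"dz": 0.308,"yaw": 0}
    - {"claw": 1,"dx": 0,"dy": 0,"dz": 0.308,"yaw": 0}
    - {"claw": 1,"dx": 0,"dy": 0,"dz": 0.308,"yaw": 0}

```text
time: 9.3
tool_pos: [0.6069, 0.0252, 0.0778]
tool_rot: [0.0, 0.684, 0.73, 0.0]
contact_force: [-5.9, -1.4, 4.7]
gripper_width: 0.095
grasp_force: 58.8
```

Call:
send_rows:
  increments:
    - {"claw": 1,"dx": 0,"dy": -0.02,"dz": 0,"yaw": 0}
    - {"claw": 1,"dx": 0,"dy": -0.04,"dz": 0,"yaw": 0}
    - {"claw": 1,"dx": 0,"dy": -0.07,"dz": 0,"yaw": 0}
    - {"claw": 1,"dx": 0,"dy": -0.1,"dz": 0,"yaw": 0}
    - {"claw": 1,"dx": 0,"dy": -0.13,"dz": 0,"yaw": 0}
    - {"claw": 1,"dx": 0,"dy": -0.16,"dz": 0,"yaw": 0}
    - {"claw": 1,"dx": 0,"dy": -0.19,"dz": 0,"yaw": 0}
    - {"claw": 1,"dx": 0,"dy": -0.22,"dz": 0,"yaw": 0}
    - {"claw": 1,"dx": 0,"dy": -0.25,"dz": 0,"yaw": 0}
    - {"claw": 1,"dx": 0,"dy": -0.28,"dz": 0,"yaw": 0}
    - {"claw": 1,"dx": 0,"dy": -0.31,"dz": 0,"yaw": 0}
    - {"claw": 1,"dx": 0,"dy": -0.33,"dz": 0,"yaw": 0}
    - {"claw": 1,"dx": 0,"dy": -0.35,"dz": 0,"yaw": 0}
    - {"claw": 1,"dx": 0,"dy": -0.36,"dz": 0,"yaw": 0}
    - {"claw": 1,"dx": 0,"dy": -0.36,"dz": 0,"yaw": 0}
    - {"claw": 1,"dx": 0,"dy": -0.36,"dz": 0,"yaw": 0}

```text
time: 11.3
tool_pos: [0.4272, 0.0137, 0.0777]
tool_rot: [0.001, 0.684, 0.73, 0.001]
contact_force: [-0.4, -0.1, 8.6]
gripper_width: 0.088
grasp_force: 60.8
```

Call:
send_rows:
  increments:
    - {"claw": 0.3,"dx": 0,"dy": 0,"dz": 0,"yaw": 0}
    - {"claw": 0.3,"dx": 0,"dy": 0,"dz": 0,"yaw": 0}
    - {"claw": 0.3,"dx": 0,"dy": 0,"dz": -0.04,"yaw": 0}
    - {"claw": 0.3,"dx": 0,"dy": 0,"dz": -0.14,"yaw": 0}
    - {"claw": 0.3,"dx": 0,"dy": 0,"dz": -0.24,"yaw": 0}
    - {"claw": 0.3,"dx": -0.05,"dy": 0.08,"dz": -0.34,"yaw": 0}
    - {"claw": -1,"dx": -0.1,"dy": 0.16,"dz": -0.42,"yaw": 0}
    - {"claw": -1,"dx": -0.145,"dy": 0.257,"dz": -0.42,"yaw": 0}
    - {"claw": -1,"dx": -0.145,"dy": 0.257,"dz": -0.42,"yaw": 0}
    - {"claw": -1,"dx": -0.145,"dy": 0.257,"dz": -0.42,"yaw": 0}
    - {"claw": -1,"dx": -0.145,"dy": 0.257,"dz": -0.42,"yaw": 0}

```text
time: 12.68
tool_pos: [0.5588, -0.0498, 0.2862]
tool_rot: [-0.0, 0.684, 0.73, -0.0]
contact_force: [-0.5, -0.1, 0.2]
gripper_width: 0.999
grasp_force: 0.0
```

```bash
python3 - <<'E'
from h import *
im,T=snap("wA"); print(T)
E
```

```text
[[-0.0649  0.9979 -0.0004  0.5588]
 [ 0.9979  0.0649  0.0001 -0.0498]
 [ 0.0001 -0.0004 -1.      0.2862]
 [ 0.      0.      0.      1.    ]]
```

Call:
send_rows:
  increments:
    - {"claw": -1,"dx": 0.07,"dy": 0.0,"dz": 0,"yaw": 0}
    - {"claw": -1,"dx": 0.14,"dy": 0.0,"dz": 0,"yaw": 0}
    - {"claw": -1,"dx": 0.2,"dy": 0.0,"dz": 0,"yaw": 0}
    - {"claw": -1,"dx": 0.2,"dy": 0.0,"dz": 0,"yaw": 0}
    - {"claw": -1,"dx": 0.2,"dy": 0.0,"dz": 0,"yaw": 0}

```text
time: 13.35
tool_pos: [0.5531, 0.0492, 0.2867]
tool_rot: [0.0, 0.684, 0.73, 0.0]
contact_force: [-0.5, -1.6, -0.8]
gripper_width: 1.002
grasp_force: 0.0
```

```bash
python3 - <<'E'
from h import *
im,T=snap("wB"); print(T)
E
```

```text
[[-0.0647  0.9979  0.0008  0.5531]
 [ 0.9979  0.0647 -0.0005  0.0492]
 [-0.0006  0.0007 -1.      0.2867]
 [ 0.      0.      0.      1.    ]]
```

Call:
send_rows:
  increments:
    - {"claw": -1,"dx": 0.1,"dy": -0.05,"dz": 0,"yaw": 0}
    - {"claw": -1,"dx": 0.2,"dy": -0.1,"dz": 0,"yaw": 0}
    - {"claw": -1,"dx": 0.3,"dy": -0.1,"dz": 0,"yaw": 0}
    - {"claw": -1,"dx": 0.3,"dy": -0.1,"dz": 0,"yaw": 0}
    - {"claw": -1,"dx": 0.3,"dy": -0.1,"dz": 0,"yaw": 0}

```text
time: 14.02
tool_pos: [0.4941, 0.1951, 0.2863]
tool_rot: [0.0, 0.684, 0.729, -0.0]
contact_force: [0.1, 0.1, -0.1]
gripper_width: 0.998
grasp_force: 0.0
```

```bash
python3 - <<'E'
from h import *
im,T=snap("wC"); print(T)
a=[cv2.imread(f"pics/{n}.png") for n in("wA","wB")]
cv2.imwrite("pics/cAB.png",cv2.resize(np.vstack([a[0][:250],a[1][:320]]),None,fx=1.0,fy=1.0))
for n,p in(("thick",[.531,.0206,.082]),("thin",[.601,.0252,.082])):
    for k in("wA","wB"): print(n,k,proj("wrist",p,np.load(f"pics/{k}.npy")))
E
```

```text
[[-0.0637  0.998   0.      0.4941]
 [ 0.998   0.0637 -0.0006  0.1951]
 [-0.0006 -0.     -1.      0.2863]
 [ 0.      0.      0.      1.    ]]
thick wA [238.2113 100.6275]
thick wB [239.1712 186.8578]
thin wA [301.9869 100.5845]
thin wB [297.6797 186.7886]
```

View pics/cAB.png

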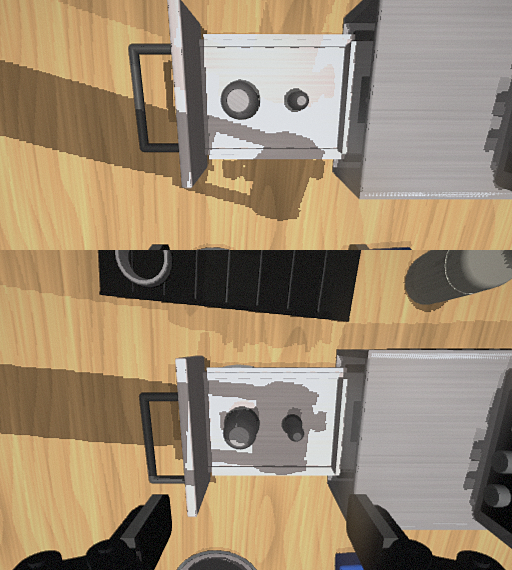

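View pics/wC.png

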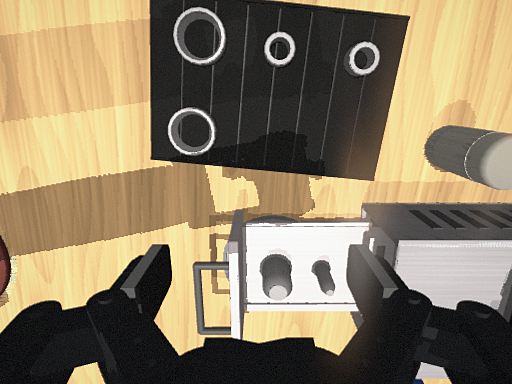

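```bash
cat >> h.py <<'E'
def rings(im,thr,roi,amin=150,show=False):
    g=cv2.GaussianBlur(cv2.cvtColor(im,cv2.COLOR_BGR2GRAY),(3,3),0); x0,y0,x1,y1=roi
    m=np.zeros_like(g); m[y0:y1,x0:x1]=(g[y0:y1,x0:x1]>thr)*255
    out=[]
    for c in cv2.findContours(m,cv2.RETR_EXTERNAL,cv2.CHAIN_APPROX_NONE)[0]:
        h=cv2.convexHull(c)
        if cv2.contourArea(h)>amin and len(h)>5: out.append(cv2.fitEllipse(h))
    return out
E
python3 - <<'E'
from h import *
im=cv2.imread("pics/wC.png");T=np.load("pics/wC.npy")
for thr in(110,140,165):
  for e in rings(im,thr,(158,3,395,158)):
    z=.021 if max(e[1])>36 else .029
    print(thr,np.round(e[0],1),np.round(e[1],1),plane("wrist",e[0],z,T)[:2])
for k,r in(("wA",((225,80,262,118),(289,85,312,112))),("wB",((222,160,258,200),(285,165,308,192)))):
    g=cv2.imread(f"pics/{k}.png",0)
    for a in r: print(k,a); print(g[a[1]:a[3]:2,a[0]:a[2]:2])
E
```

```text
110 [191.1 131.1] [46.4 48.9] [0.4016 0.2216]
110 [363.8  57.7] [29.8 33.8] [0.6137 0.3244]
110 [279.3  48.1] [30.3 33.7] [0.5099 0.3286]
110 [198.9  35.3] [51.2 57.3] [0.4114 0.3376]
110 [682.6  56. ] [ 16.5 488.1] [1.0113 0.3528]
140 [191. 131.] [45.5 48.1] [0.4015 0.2217]
140 [370.2 181.1] [12.1 39.3] [0.6517 0.1683]
140 [363.8  57.8] [29.  32.9] [0.6137 0.3243]
140 [279.3  48. ] [29.7 32.5] [0.51   0.3287]
140 [198.9  35.2] [50.3 56.7] [0.4114 0.3378]
140 [398.6  14.4] [4.5 7.4] [0.6467 0.3735]
165 [190.9 131. ] [44.8 47.8] [0.4014 0.2217]
165 [375.  169.4] [ 6.7 15.9] [0.6522 0.1871]
165 [363.9  57.7] [28.3 32.1] [0.6138 0.3245]
165 [279.3  48. ] [29. 32.] [0.51   0.3287]
165 [198.9  35.3] [49.8 55.8] [0.4114 0.3377]
wA (225, 80, 262, 118)
[[220 220 220 225 237 189 133  95 109 128 119 236 228 223 221 221 222 218
  219]
 [218 219 237 119  64  65  72  72  73  72  89  96 106 228 221 216 217 219
  219]
 [220 207  87  66  79  83  82  86  81  76  70  66  94  93 171 227 219 218
  219]
 [214  66  78  86  91  90  91  91  92  88  82  77  67  93 101 167 225 220
  220]
 [ 76  80  91  94 102
[... 3496 characters left out ...]
 27  30  46  72 104 137 135 140 135]
 [ 66  34  41  52  47  44  40  53 139 136 136 136]
 [ 36  49  48  51  57  54  48  35 140 136 137 134]
 [ 47  54  51  52  54  58  57  52  37 141 138 138]
 [ 54  50  54  55  56  58  53  52  45 134 134 133]
 [ 48  51  52  50  50  52  58  54  45 135 134 132]
 [ 52  55  52  53  54  53  61  57  45 136 135 137]
 [ 53  54  54  52  63  58  62  60  51  98 137 133]
 [ 57  46  48  55  62  60  59  60  54  56 140 134]
 [136  73  51  51  60  95 108  96  60  47 137 131]
 [136 103  46  63  88 109 102 109  82  64 135 127]
 [139 144  51  60 104 100 105 102  75 125 136 121]
 [137 142 142  49  59 108 102  94  99 142 140 122]
 [135 131 132 134 111  83  83 130 135 133 133 116]]
```

```bash
python3 - <<'E'
from h import *
A,B=[np.load(f"pics/{k}.npy") for k in("wA","wB")]
for n,a,b in(("thick",(237.4,100.3),(239,186.7)),("thin",(301.2,100.8),(297.3,186.6))):
    print(n,tri(ray("wrist",a,A),ray("wrist",b,B)),plane("wrist",a,.082,A),plane("wrist",b,.082,B))
E
```

```text
thick (array([0.5305, 0.0209, 0.0825]), np.float64(0.0003410425197008055)) [0.5301 0.0209 0.082 ] [0.5308 0.0208 0.082 ]
thin (array([0.6006, 0.0249, 0.0803]), np.float64(0.0001936884151767805)) [0.6002 0.0249 0.082 ] [0.6005 0.0254 0.082 ]
```

Call:
send_rows:
  increments:
    - {"claw": -1,"dx": 0.03,"dy": -0.06,"dz": 0.06,"yaw": -0.12}
    - {"claw": -1,"dx": 0.065,"dy": -0.12,"dz": 0.12,"yaw": -0.24}
    - {"claw": -1,"dx": 0.065,"dy": -0.181,"dz": 0.18,"yaw": -0.36}
    - {"claw": -1,"dx": 0.065,"dy": -0.181,"dz": 0.24,"yaw": -0.48}
    - {"claw": -1,"dx": 0.065,"dy": -0.181,"dz": 0.28,"yaw": -0.6}
    - {"claw": -1,"dx": 0.065,"dy": -0.181,"dz": 0.28,"yaw": -0.72}
    - {"claw": -1,"dx": 0.065,"dy": -0.181,"dz": 0.28,"yaw": -0.84}
    - {"claw": -1,"dx": 0.065,"dy": -0.181,"dz": 0.28,"yaw": -0.96}
    - {"claw": -1,"dx": 0.065,"dy": -0.181,"dz": 0.28,"yaw": -1}
    - {"claw": -1,"dx": 0.065,"dy": -0.181,"dz": 0.28,"yaw": -1}
    - {"claw": -1,"dx": 0.065,"dy": -0.181,"dz": 0.28,"yaw": -1}

```text
time: 15.45
tool_pos: [0.4018, 0.2218, 0.1463]
tool_rot: [-0.0, 0.004, 1.0, -0.0]
contact_force: [-0.5, -0.6, -0.5]
gripper_width: 1.001
grasp_force: 0.0
```

```bash
cat >> h.py <<'E'
def seen(name,thr=140,roi=(0,0,512,290),ref=None):
    """rings in a wrist view: world xy of ring centre by type, kept where the metric size fits"""
    im,T=snap(name); out=[]
    for e in rings(im,thr,roi):
        for kind,z,d in(("cup",.021,.064),("sleeve",.029,.038)):
            c=plane("wrist",e[0],z,T); K,W=cam("wrist",T); dep=(np.linalg.inv(W)@np.append(c,1))[2]
            size=max(e[1])*dep/K[0,0]
            if abs(size-d)<.006 and min(e[1])/max(e[1])>.6: out.append((kind,c,e[0])); print(kind,c[:2],"px",np.round(e[0],1),"size",round(size,4),"tool/0.5",(T[:3,:3].T@(c-T[:3,3]))[:2]/.5)
    return T,out
E
python3 - <<'E'
from h import *
T,o=seen("wD"); print(T)
C0=np.load("pics/wC.npy")
for a,(k,c,px) in zip([0]*9,o):
    for q in [(191,131),(198.9,35.3),(279.3,48),(363.8,57.7)]:
        x,r=tri(ray("wrist",q,C0),ray("wrist",px,T))
        if r<.004: print(k,x,r)
print("brush",plane("scene",(340,324),0),plane("scene",(268,340),0))
E
```

```text
cup [0.4092 0.3366] px [382.7 190.6] size 0.0641 tool/0.5 [-0.0128  0.2297]
[[-1.      0.0086 -0.      0.4018]
 [ 0.0086  1.     -0.0001  0.2218]
 [ 0.     -0.0001 -1.      0.1463]
 [ 0.      0.      0.      1.    ]]
cup [0.4109 0.3391 0.0156] 0.00018027037540692696
brush [0.4713 0.4475 0.    ] [0.6584 0.4408 0.    ]
```

```bash
python3 - <<'E'
from h import *
im=cv2.imread("pics/wD.png");T=np.load("pics/wD.npy")
for thr in(140,165,185):
  for e in rings(im,thr,(215,140,305,235)):
    print(thr,np.round(e[0],1),np.round(e[1],1),plane("wrist",e[0],.021,T)[:2],tri(ray("wrist",(191,131),np.load("pics/wC.npy")),ray("wrist",e[0],T)))
cv2.imwrite("pics/wDc.png",im[80:300,150:450])
E
```

```text
(no output)
```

View pics/wDc.png

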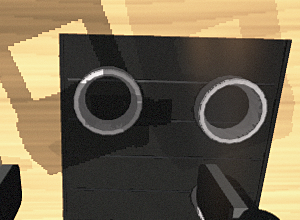

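```bash
python3 - <<'E'
from h import *
im=cv2.imread("pics/wD.png");T=np.load("pics/wD.npy")
g=cv2.imread("pics/wD.png",0); print(g[180,215:305:2]); print(g[130:235:2,258])
for thr in(60,70,80,90):
  for e in rings(im,thr,(215,140,305,232)):
    print(thr,np.round(e[0],1),np.round(e[1],1),plane("wrist",e[0],.021,T)[:2],tri(ray("wrist",(191,131),np.load("pics/wC.npy")),ray("wrist",e[0],T)))
E
```

```text
[ 25  28  25  32  32 137 136  78  79  80  41  26  28  25  26  21  22  23
  21  29  12  23  25  26  18  15  22  21  23  14  17  17  21  77  75  71
  90  95  98  16  21  21  17  18  19]
[ 20  26  27  22  29  24  25  26  67  70 126 137  93  43  19  42  22  26
  30  22  25  31  25  14  28  23  19  18  21  27  21  26  31  21  19  74
  78  84  84  90  91 131  91  23  23  24  25  23  36  29  13  22  47]
60 [254.8 179.3] [66.5 77.8] [0.3974 0.2181] (array([0.3999, 0.2196, 0.0103]), np.float64(0.0016206620323313355))
70 [257.3 180.9] [67.6 68.3] [0.399  0.2204] (array([0.4006, 0.221 , 0.0145]), np.float64(0.0006447685545356733))
80 [257.3 181. ] [66.8 67.7] [0.399  0.2204] (array([0.4006, 0.221 , 0.0146]), np.float64(0.000654038065143899))
90 [257.2 181.1] [66.1 67.6] [0.3991 0.2204] (array([0.4007, 0.221 , 0.0148]), np.float64(0.0007015033954621273))
```

Call:
send_rows:
  increments:
    - {"claw": -1,"dx": 0.002,"dy": -0.004,"dz": 0.06,"yaw": -0.048}
    - {"claw": -1,"dx": 0.002,"dy": -0.004,"dz": 0.13,"yaw": -0.048}
    - {"claw": -1,"dx": 0.002,"dy": -0.004,"dz": 0.2,"yaw": -0.048}
    - {"claw": -1,"dx": 0.002,"dy": -0.004,"dz": 0.25,"yaw": -0.048}
    - {"claw": -1,"dx": 0.002,"dy": -0.004,"dz": 0.275,"yaw": -0.048}
    - {"claw": -1,"dx": 0.002,"dy": -0.004,"dz": 0.288,"yaw": -0.048}
    - {"claw": -1,"dx": 0.002,"dy": -0.004,"dz": 0.288,"yaw": -0.048}
    - {"claw": 1,"dx": 0.002,"dy": -0.004,"dz": 0.288,"yaw": -0.048}
    - {"claw": 1,"dx": 0.002,"dy": -0.004,"dz": 0.288,"yaw": -0.048}
    - {"claw": 1,"dx": 0.002,"dy": -0.004,"dz": 0.288,"yaw": -0.048}
    - {"claw": 1,"dx": 0.002,"dy": -0.004,"dz": 0.288,"yaw": -0.048}
    - {"claw": 1,"dx": 0.002,"dy": -0.004,"dz": 0.288,"yaw": -0.048}

```text
time: 17.0
tool_pos: [0.4018, 0.2209, 0.0044]
tool_rot: [0.001, -0.033, 0.999, 0.0]
contact_force: [-2.1, -2.0, 7.0]
gripper_width: 0.729
grasp_force: 63.6
```

Call:
send_rows:
  increments:
    - {"claw": 1,"dx": 0,"dy": 0,"dz": -0.05,"yaw": 0}
    - {"claw": 1,"dx": 0,"dy": 0,"dz": -0.13,"yaw": 0}
    - {"claw": 1,"dx": 0,"dy": 0,"dz": -0.22,"yaw": 0}
    - {"claw": 1,"dx": 0,"dy": 0,"dz": -0.31,"yaw": 0}
    - {"claw": 1,"dx": 0,"dy": 0,"dz": -0.4,"yaw": 0}
    - {"claw": 1,"dx": -0.06,"dy": -0.07,"dz": -0.48,"yaw": 0}
    - {"claw": 1,"dx": -0.12,"dy": -0.14,"dz": -0.5,"yaw": 0}
    - {"claw": 1,"dx": -0.18,"dy": -0.21,"dz": -0.5,"yaw": 0}
    - {"claw": 1,"dx": -0.24,"dy": -0.28,"dz": -0.5,"yaw": 0}
    - {"claw": 1,"dx": -0.3,"dy": -0.35,"dz": -0.5,"yaw": 0}
    - {"claw": 1,"dx": -0.34,"dy": -0.4,"dz": -0.5,"yaw": 0}
    - {"claw": 1,"dx": -0.369,"dy": -0.425,"dz": -0.5,"yaw": 0}
    - {"claw": 1,"dx": -0.369,"dy": -0.425,"dz": -0.5,"yaw": 0}
    - {"claw": 1,"dx": -0.369,"dy": -0.425,"dz": -0.5,"yaw": 0}

```text
time: 18.75
tool_pos: [0.598, 0.0215, 0.2522]
tool_rot: [-0.0, -0.033, 0.999, 0.0]
contact_force: [0.3, 0.3, -2.4]
gripper_width: 0.723
grasp_force: 66.4
```

```bash
python3 - <<'E'
from h import *
im,T=snap("wE"); print(T)
for p in([.5305,.0208,.082],[.6004,.0251,.082]): print(proj("wrist",p,T))
cv2.imwrite("pics/wEc.png",im)
E
```

```text
[[-0.9978 -0.0665 -0.0006  0.598 ]
 [-0.0665  0.9978  0.0005  0.0215]
 [ 0.0005  0.0005 -1.      0.2522]
 [ 0.      0.      0.      1.    ]]
[262.5271 106.6792]
[261.9454 174.8117]
```

View pics/wEc.png

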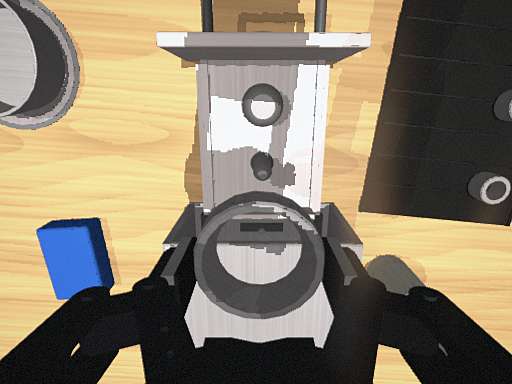

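```bash
python3 - <<'E'
from h import *
im=cv2.imread("pics/wE.png");T=np.load("pics/wE.npy");g=cv2.imread("pics/wE.png",0)
print(g[84:126:2,242:286:2]); print(g[150:184:2,248:276:2])
print(g[185:320:3,259].tolist())
for e in rings(im,100,(252,90,275,118),40): print(e,plane("wrist",e[0],.082,T))
for u in((263.5,104),(262,172)): print(plane("wrist",u,.082,T))
E
```

```text
[[167 170 171 174 177 181 143 102  73  69  66  64  72  98 146 175 168 171
  163 163 162 170]
 [167 170 170 177 153  84  65  73  75  77  76  75  76  71  67  79 171 177
  166 161 167 167]
 [163 173 178 127  62  73  76  80  85  80  85  75  78  76  74  73  56 157
  169 165 164 165]
 [166 173 168  60  74  85  83  85  88  89  83  86  82  81  79  75  73  52
  168 169 173 169]
 [168 180  70  76  83  81  91  90  95  94  89  91  86  89  86  81  80  70
   47 121 167 168]
 [170  98  76  84  84  86  91  92  86 114 117 114 102  89  85  85  80  74
   71  92 125 172]
 [180  63  80  83  87  93  91 132 135 133 126 135 136 128  99  87  83  84
   74  50 124 129]
 [112  72  76  82  84  86 127 133 131 132 130 131 132 132 133  99  82  80
   71  69 109 126]
 [ 76  84 105 119 131 199 117 116 115 112 114 122 122 130 133 131  87  87
   75  73  58 131]
 [142  90 107 123 129 248 244 247 243 244 248 241 248 249 244 253 193  79
   72  71  48 131]
 [ 72  86 107 123 127 243 241 237 239 242 239 240 241 239 242 243 237 124
   82  67  60 127]
 [ 99  93 107 121 119 243 240 237 240 240 238 241 241 238 241 241 249 120
  1
[... 1528 characters left out ...]
 131 120 131 107  76  64 129 126]
 [160 166 176  76  84 127 126  99  94 109  72  59 129 123]
 [162 166 166 120  74  77 102  99  95  94  68  98 126 127]
 [161 163 167 169 118  64  89 102  92  65 100 136 129 127]
 [157 165 165 162 163 159 109  77 103 161 167 166 130 130]
 [162 168 165 164 160 165 162 168 171 168 166 118 126 125]]
[165, 164, 95, 73, 71, 63, 169, 208, 121, 91, 162, 171, 99, 51, 55, 84, 87, 93, 93, 74, 112, 110, 212, 212, 209, 209, 209, 209, 205, 207, 206, 205, 205, 105, 76, 76, 69, 74, 69, 69, 71, 69, 66, 118, 118]
((262.56109619140625, 108.197265625), (27.2181453704834, 29.706707000732422), 163.07679748535156) [0.532  0.0209 0.082 ]
[0.5279 0.0216 0.082 ]
[0.5973 0.0249 0.082 ]
```

Call:
send_rows:
  increments:
    - {"claw": 1,"dx": 0.05,"dy": 0.004,"dz": 0.03,"yaw": 0}
    - {"claw": 1,"dx": 0.1,"dy": 0.008,"dz": 0.1,"yaw": 0}
    - {"claw": 1,"dx": 0.133,"dy": 0.008,"dz": 0.18,"yaw": 0}
    - {"claw": 1,"dx": 0.133,"dy": 0.008,"dz": 0.25,"yaw": 0}
    - {"claw": 1,"dx": 0.133,"dy": 0.008,"dz": 0.284,"yaw": 0}
    - {"claw": 1,"dx": 0.133,"dy": 0.008,"dz": 0.284,"yaw": 0}
    - {"claw": 1,"dx": 0.133,"dy": 0.008,"dz": 0.284,"yaw": 0}

```text
time: 19.68
tool_pos: [0.5333, 0.0203, 0.1122]
tool_rot: [0.002, -0.033, 0.999, -0.0]
contact_force: [0.7, -0.9, -1.7]
gripper_width: 0.72
grasp_force: 66.4
```

```bash
python3 - <<'E'
from h import *
s=manip.state();print(s["tool_pos"],s["gripper_width"],s["grasp_force"])
im,T=snap("wF")
cv2.imwrite("pics/wFc.png",cv2.resize(im[150:350,150:370],None,fx=2.5,fy=2.5))
E
```

```text
[0.5333 0.0203 0.1122] 0.7202165472390104 66.42124090343714
```

View pics/wFc.png

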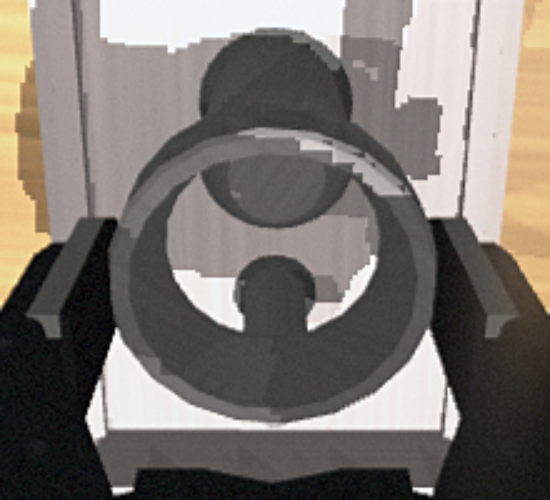

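```bash
python3 - <<'E'
from h import *
T=np.load("pics/wF.npy"); C0=C["wrist"]["tool_from_camera"];K=C["wrist"]["camera_matrix"]
def tl(u,z):
    d=C0[:3,:3]@np.linalg.solve(K,[u[0],u[1],1]); o=C0[:3,3]; return o+d*(z-o[2])/d[2]
f=lambda x,y:(150+x/2.5,150+y/2.5)
for n,u,z in(("cup top edge",f(274,130),-.0166),("cup bot edge",f(274,422),-.0166),("L",f(112,276),-.0166),("R",f(437,276),-.0166),("inner far",f(274,152),-.0166),("disc bottom",f(278,227),.0302),("disc c",f(277,190),.0302),("discL",f(231,190),.0302),("discR",f(325,190),.0302)):
    print(n,tl(u,z))
print("post exp tool",T[:3,:3].T@(np.array([.5304,.0211,.082])-T[:3,3]), proj("wrist",[.5304,.0211,.082],T))
E
```

```text
cup top edge [ 0.0322  0.0003 -0.0166]
cup bot edge [-0.0297  0.0004 -0.0166]
L [ 0.0033 -0.03   -0.0166]
R [ 0.0033  0.0309 -0.0166]
inner far [ 0.0281  0.0003 -0.0166]
disc bottom [-0.0101  0.0015  0.0302]
disc c [0.     0.0012 0.0302]
discL [ 0.     -0.0102  0.0302]
discR [0.     0.0131 0.0302]
post exp tool [0.0029 0.001  0.0302] [260.4592 221.6358]
```

Call:
send_rows:
  increments:
    - {"claw": 1,"dx": 0.002,"dy": 0.002,"dz": 0.0,"yaw": 0}
    - {"claw": 1,"dx": 0.002,"dy": 0.002,"dz": 0.02,"yaw": 0}
    - {"claw": 1,"dx": 0.002,"dy": 0.002,"dz": 0.04,"yaw": 0}
    - {"claw": 1,"dx": 0.002,"dy": 0.002,"dz": 0.06,"yaw": 0}
    - {"claw": 1,"dx": 0.002,"dy": 0.002,"dz": 0.075,"yaw": 0}
    - {"claw": 1,"dx": 0.002,"dy": 0.002,"dz": 0.09,"yaw": 0}
    - {"claw": 1,"dx": 0.002,"dy": 0.002,"dz": 0.1,"yaw": 0}
    - {"claw": 1,"dx": 0.002,"dy": 0.002,"dz": 0.1,"yaw": 0}

```text
time: 20.72
tool_pos: [0.5306, 0.0212, 0.0598]
tool_rot: [-0.0, -0.033, 0.999, 0.0]
contact_force: [0.3, -0.3, -1.7]
gripper_width: 0.721
grasp_force: 66.4
```

Call:
send_rows:
  increments:
    - {"claw": 1,"dx": 0,"dy": 0,"dz": 0.02,"yaw": 0}
    - {"claw": 1,"dx": 0,"dy": 0,"dz": 0.04,"yaw": 0}
    - {"claw": 1,"dx": 0,"dy": 0,"dz": 0.056,"yaw": 0}
    - {"claw": 1,"dx": 0,"dy": 0,"dz": 0.068,"yaw": 0}
    - {"claw": 1,"dx": 0,"dy": 0,"dz": 0.068,"yaw": 0}

```text
time: 21.35
tool_pos: [0.5303, 0.0212, 0.0255]
tool_rot: [-0.001, -0.033, 0.999, 0.0]
contact_force: [-0.1, -0.3, -2.2]
gripper_width: 0.724
grasp_force: 66.4
```

Call:
send_rows:
  increments:
    - {"claw": -1,"dx": 0,"dy": 0,"dz": 0,"yaw": 0}
    - {"claw": -1,"dx": 0,"dy": 0,"dz": 0,"yaw": 0}
    - {"claw": -1,"dx": 0,"dy": 0,"dz": -0.02,"yaw": 0}
    - {"claw": -1,"dx": 0,"dy": 0,"dz": -0.1,"yaw": 0}
    - {"claw": -1,"dx": 0,"dy": 0,"dz": -0.2,"yaw": 0}
    - {"claw": -1,"dx": 0.0,"dy": 0.05,"dz": -0.25,"yaw": 0}
    - {"claw": -1,"dx": 0.04,"dy": 0.15,"dz": -0.25,"yaw": 0}
    - {"claw": -1,"dx": 0.08,"dy": 0.26,"dz": -0.25,"yaw": 0}
    - {"claw": -1,"dx": 0.12,"dy": 0.37,"dz": -0.25,"yaw": 0}
    - {"claw": -1,"dx": 0.16,"dy": 0.48,"dz": -0.25,"yaw": 0}
    - {"claw": -1,"dx": 0.196,"dy": 0.58,"dz": -0.25,"yaw": 0}
    - {"claw": -1,"dx": 0.196,"dy": 0.65,"dz": -0.25,"yaw": 0}
    - {"claw": -1,"dx": 0.196,"dy": 0.65,"dz": -0.25,"yaw": 0}
    - {"claw": -1,"dx": 0.196,"dy": 0.65,"dz": -0.25,"yaw": 0}

```text
time: 23.1
tool_pos: [0.4119, 0.3387, 0.1518]
tool_rot: [0.0, -0.033, 0.999, -0.0]
contact_force: [0.8, 0.0, 0.6]
gripper_width: 1.001
grasp_force: 0.0
```

```bash
python3 - <<'E'
from h import *
im,T=snap("wG"); print(T)
for thr in(75,90,140):
  for e in rings(im,thr,(205,130,315,240)):
    print(thr,np.round(e[0],1),np.round(e[1],1),plane("wrist",e[0],.021,T)[:2],tri(ray("wrist",(198.9,35.3),np.load("pics/wC.npy")),ray("wrist",e[0],T)))
E
```

```text
[[-0.9978 -0.0657  0.0006  0.4119]
 [-0.0657  0.9978 -0.0001  0.3387]
 [-0.0006 -0.0002 -1.      0.1518]
 [ 0.      0.      0.      1.    ]]
75 [257.2 178.8] [66.1 66.5] [0.4088 0.3369] (array([0.4105, 0.3381, 0.0159]), np.float64(0.001171371298916053))
90 [257.  179.1] [64.6 66.2] [0.409  0.3368] (array([0.4106, 0.338 , 0.0165]), np.float64(0.0012236013802127514))
140 [307.5 233.3] [14.2 73.5] [0.4611 0.3902] (array([0.4245, 0.3495, 0.0999]), np.float64(0.023871370499597606))
```

Call:
send_rows:
  increments:
    - {"claw": -1,"dx": 0.003,"dy": -0.001,"dz": 0.06,"yaw": 0}
    - {"claw": -1,"dx": 0.003,"dy": -0.001,"dz": 0.13,"yaw": 0}
    - {"claw": -1,"dx": 0.003,"dy": -0.001,"dz": 0.2,"yaw": 0}
    - {"claw": -1,"dx": 0.003,"dy": -0.001,"dz": 0.25,"yaw": 0}
    - {"claw": -1,"dx": 0.003,"dy": -0.001,"dz": 0.28,"yaw": 0}
    - {"claw": -1,"dx": 0.003,"dy": -0.001,"dz": 0.298,"yaw": 0}
    - {"claw": -1,"dx": 0.003,"dy": -0.001,"dz": 0.298,"yaw": 0}
    - {"claw": 1,"dx": 0.003,"dy": -0.001,"dz": 0.298,"yaw": 0}
    - {"claw": 1,"dx": 0.003,"dy": -0.001,"dz": 0.298,"yaw": 0}
    - {"claw": 1,"dx": 0.003,"dy": -0.001,"dz": 0.298,"yaw": 0}
    - {"claw": 1,"dx": 0.003,"dy": -0.001,"dz": 0.298,"yaw": 0}
    - {"claw": 1,"dx": 0.003,"dy": -0.001,"dz": 0.298,"yaw": 0}

```text
time: 24.65
tool_pos: [0.4116, 0.3393, 0.0041]
tool_rot: [0.001, -0.033, 0.999, 0.001]
contact_force: [-0.4, 0.3, 6.2]
gripper_width: 0.71
grasp_force: 65.9
```

Call:
send_rows:
  increments:
    - {"claw": 1,"dx": 0,"dy": 0,"dz": -0.04,"yaw": 0}
    - {"claw": 1,"dx": 0,"dy": 0,"dz": -0.12,"yaw": 0}
    - {"claw": 1,"dx": 0,"dy": 0,"dz": -0.22,"yaw": 0}
    - {"claw": 1,"dx": 0,"dy": 0,"dz": -0.31,"yaw": 0}
    - {"claw": 1,"dx": -0.03,"dy": -0.1,"dz": -0.34,"yaw": 0}
    - {"claw": 1,"dx": -0.06,"dy": -0.2,"dz": -0.34,"yaw": 0}
    - {"claw": 1,"dx": -0.09,"dy": -0.3,"dz": -0.34,"yaw": 0}
    - {"claw": 1,"dx": -0.12,"dy": -0.4,"dz": -0.34,"yaw": 0}
    - {"claw": 1,"dx": -0.15,"dy": -0.5,"dz": -0.34,"yaw": 0}
    - {"claw": 1,"dx": -0.18,"dy": -0.58,"dz": -0.34,"yaw": 0}
    - {"claw": 1,"dx": -0.196,"dy": -0.63,"dz": -0.34,"yaw": 0}
    - {"claw": 1,"dx": -0.196,"dy": -0.65,"dz": -0.3,"yaw": 0}
    - {"claw": 1,"dx": -0.196,"dy": -0.65,"dz": -0.25,"yaw": 0}
    - {"claw": 1,"dx": -0.196,"dy": -0.65,"dz": -0.218,"yaw": 0}
    - {"claw": 1,"dx": -0.196,"dy": -0.65,"dz": -0.218,"yaw": 0}
    - {"claw": 1,"dx": -0.196,"dy": -0.65,"dz": -0.218,"yaw": 0}

```text
time: 26.65
tool_pos: [0.5297, 0.021, 0.1118]
tool_rot: [0.0, -0.033, 0.999, -0.0]
contact_force: [0.8, -0.1, -2.8]
gripper_width: 0.709
grasp_force: 66.0
```

```bash
python3 - <<'E'
from h import *
s=manip.state();print(s["tool_pos"],s["gripper_width"],s["grasp_force"])
im,T=snap("wH")
cv2.imwrite("pics/wHc.png",cv2.resize(im[150:350,150:370],None,fx=2.5,fy=2.5))
E
```

```text
[0.5297 0.021  0.1118] 0.7093133023352154 66.01588882505894
```

View pics/wHc.png

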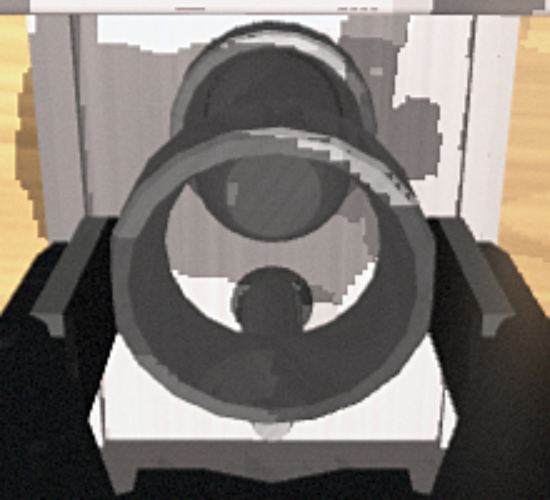

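Call:
send_rows:
  increments:
    - {"claw": 1,"dx": -0.002,"dy": 0,"dz": 0.0,"yaw": 0}
    - {"claw": 1,"dx": -0.002,"dy": 0,"dz": 0.02,"yaw": 0}
    - {"claw": 1,"dx": -0.002,"dy": 0,"dz": 0.04,"yaw": 0}
    - {"claw": 1,"dx": -0.002,"dy": 0,"dz": 0.06,"yaw": 0}
    - {"claw": 1,"dx": -0.002,"dy": 0,"dz": 0.08,"yaw": 0}
    - {"claw": 1,"dx": -0.002,"dy": 0,"dz": 0.1,"yaw": 0}
    - {"claw": 1,"dx": -0.002,"dy": 0,"dz": 0.12,"yaw": 0}
    - {"claw": 1,"dx": -0.002,"dy": 0,"dz": 0.134,"yaw": 0}
    - {"claw": 1,"dx": -0.002,"dy": 0,"dz": 0.134,"yaw": 0}

```text
time: 27.82
tool_pos: [0.5299, 0.0207, 0.0435]
tool_rot: [-0.001, -0.033, 0.999, 0.0]
contact_force: [0.5, 0.5, -2.3]
gripper_width: 0.715
grasp_force: 66.0
```

Call:
send_rows:
  increments:
    - {"claw": -1,"dx": 0,"dy": 0,"dz": 0,"yaw": 0}
    - {"claw": -1,"dx": 0,"dy": 0,"dz": 0,"yaw": 0}
    - {"claw": -1,"dx": 0,"dy": 0,"dz": -0.02,"yaw": 0}
    - {"claw": -1,"dx": 0,"dy": 0,"dz": -0.1,"yaw": 0}
    - {"claw": -1,"dx": 0,"dy": 0,"dz": -0.2,"yaw": 0}
    - {"claw": -1,"dx": 0.0,"dy": 0.05,"dz": -0.233,"yaw": 0}
    - {"claw": -1,"dx": 0,"dy": 0.15,"dz": -0.233,"yaw": 0}
    - {"claw": -1,"dx": 0,"dy": 0.26,"dz": -0.233,"yaw": 0}
    - {"claw": -1,"dx": 0,"dy": 0.37,"dz": -0.233,"yaw": 0}
    - {"claw": -1,"dx": 0,"dy": 0.48,"dz": -0.233,"yaw": 0}
    - {"claw": -1,"dx": 0,"dy": 0.57,"dz": -0.233,"yaw": 0}
    - {"claw": -1,"dx": 0,"dy": 0.617,"dz": -0.233,"yaw": 0}
    - {"claw": -1,"dx": 0,"dy": 0.617,"dz": -0.233,"yaw": 0}
    - {"claw": -1,"dx": 0,"dy": 0.617,"dz": -0.233,"yaw": 0}

```text
time: 29.58
tool_pos: [0.5104, 0.3275, 0.161]
tool_rot: [0.0, -0.032, 0.999, -0.0]
contact_force: [0.6, -0.3, 0.6]
gripper_width: 1.004
grasp_force: 0.0
```

```bash
python3 - <<'E'
from h import *
im,T=snap("wI"); print(T)
for thr in(75,90,140):
  for e in rings(im,thr,(190,110,330,245)):
    print(thr,np.round(e[0],1),np.round(e[1],1),plane("wrist",e[0],.029,T)[:2],tri(ray("wrist",(279.3,48),np.load("pics/wC.npy")),ray("wrist",e[0],T)))
g=cv2.imread("pics/wI.png",0); print(g[140:230:3,225:295:3])
E
```

```text
[[-0.9979 -0.0648  0.0002  0.5104]
 [-0.0648  0.9979 -0.0006  0.3275]
 [-0.0001 -0.0006 -1.      0.161 ]
 [ 0.      0.      0.      1.    ]]
75 [259.8 179.5] [38.4 40. ] [0.5079 0.3282] (array([0.5102, 0.3293, 0.0229]), np.float64(0.0010992158206949536))
75 [331.7  56.7] [ 6.6 96.7] [0.398  0.3812] (array([0.479 , 0.2432, 0.6518]), np.float64(0.00477750038275929))
90 [259.9 180.2] [37.4 38.2] [0.5087 0.3284] (array([0.5102, 0.3292, 0.0251]), np.float64(0.0008597944500078806))
90 [311.9 304.4] [ 25.3 392.5] [0.6433 0.3934] (array([0.497 , 0.3222, 0.2221]), np.float64(0.020959200541532504))
140 [333.5  43.7] [  8.3 130.4] [0.3882 0.3813] (array([0.4822, 0.253 , 0.5974]), np.float64(0.006548563657734416))
[[ 47  48  50  45  41  38  40  29  30  14  20  28  24  31  20  43  46  42
   37  37  47  35  41  40]
 [ 42  44  47  45  41  38  40  45  30  28  23  25  30  29  27  40  45  43
   41  45  48  36  41  38]
 [ 37  43  44  47  44  44  41  46  28  21  32  26  31  18  24  24  45  44
   39  30  38  36  35  33]
 [ 43  40  38  43  41  41  45  40  21  20  29  26  23  16  27  27  31  41
   42  45  
[... 1942 characters left out ...]
29  30  29  24  23  30  24  30  32  30  38  33  32  30  30  28  28
   25  21  26  21  30  27]
 [ 27  22  25  33  28  15  14  27  29  18  23  25  24  15  33  27  30  26
   24  25  26  23  31  30]
 [ 24  24  27  29  18  23  26  22  28  34  20  26  31  23  27  26  20  28
   26  31  30  23  23  25]
 [ 21  19  32  23  25  25  25  25  21  27  27  24  21  28  22  26  29  23
   41  31  29  27  42  42]
 [ 28  26  27  29  30  24  28  17  31  32  24  21  25  18  26  40  50  47
   43  48  43  42  46  49]
 [ 36  26  28  31  27  29  30  23  28  24  20  18  33  40  46  42  44  44
   44  45  50  45  42  42]
 [ 16  32  23  18  25  29  22  32  29  20  42  38  37  40  40  42  41  44
   42  43  44  41  45  47]]
```

Call:
send_rows:
  increments:
    - {"claw": -1,"dx": 0.001,"dy": 0.003,"dz": 0.06,"yaw": 0}
    - {"claw": -1,"dx": 0.001,"dy": 0.003,"dz": 0.13,"yaw": 0}
    - {"claw": -1,"dx": 0.001,"dy": 0.003,"dz": 0.2,"yaw": 0}
    - {"claw": -1,"dx": 0.001,"dy": 0.003,"dz": 0.26,"yaw": 0}
    - {"claw": -1,"dx": 0.001,"dy": 0.003,"dz": 0.29,"yaw": 0}
    - {"claw": -1,"dx": 0.001,"dy": 0.003,"dz": 0.306,"yaw": 0}
    - {"claw": -1,"dx": 0.001,"dy": 0.003,"dz": 0.306,"yaw": 0}
    - {"claw": 1,"dx": 0.001,"dy": 0.003,"dz": 0.306,"yaw": 0}
    - {"claw": 1,"dx": 0.001,"dy": 0.003,"dz": 0.306,"yaw": 0}
    - {"claw": 1,"dx": 0.001,"dy": 0.003,"dz": 0.306,"yaw": 0}
    - {"claw": 1,"dx": 0.001,"dy": 0.003,"dz": 0.306,"yaw": 0}
    - {"claw": 1,"dx": 0.001,"dy": 0.003,"dz": 0.306,"yaw": 0}
    - {"claw": 1,"dx": 0.001,"dy": 0.003,"dz": 0.306,"yaw": 0}

```text
time: 31.25
tool_pos: [0.5104, 0.3304, 0.0092]
tool_rot: [0.001, -0.033, 0.999, 0.0]
contact_force: [-1.0, -0.3, 5.8]
gripper_width: 0.424
grasp_force: 59.9
```

Call:
send_rows:
  increments:
    - {"claw": 1,"dx": 0,"dy": 0,"dz": -0.04,"yaw": 0}
    - {"claw": 1,"dx": 0,"dy": 0,"dz": -0.12,"yaw": 0}
    - {"claw": 1,"dx": 0,"dy": 0,"dz": -0.22,"yaw": 0}
    - {"claw": 1,"dx": 0,"dy": 0,"dz": -0.31,"yaw": 0}
    - {"claw": 1,"dx": -0.02,"dy": -0.1,"dz": -0.34,"yaw": 0}
    - {"claw": 1,"dx": -0.04,"dy": -0.2,"dz": -0.34,"yaw": 0}
    - {"claw": 1,"dx": -0.07,"dy": -0.3,"dz": -0.34,"yaw": 0}
    - {"claw": 1,"dx": -0.1,"dy": -0.4,"dz": -0.34,"yaw": 0}
    - {"claw": 1,"dx": -0.12,"dy": -0.5,"dz": -0.34,"yaw": 0}
    - {"claw": 1,"dx": -0.14,"dy": -0.58,"dz": -0.34,"yaw": 0}
    - {"claw": 1,"dx": -0.14,"dy": -0.62,"dz": -0.34,"yaw": 0}
    - {"claw": 1,"dx": -0.14,"dy": -0.62,"dz": -0.3,"yaw": 0}
    - {"claw": 1,"dx": -0.14,"dy": -0.62,"dz": -0.25,"yaw": 0}
    - {"claw": 1,"dx": -0.14,"dy": -0.62,"dz": -0.206,"yaw": 0}
    - {"claw": 1,"dx": -0.14,"dy": -0.62,"dz": -0.206,"yaw": 0}
    - {"claw": 1,"dx": -0.14,"dy": -0.62,"dz": -0.206,"yaw": 0}

```text
time: 33.25
tool_pos: [0.5997, 0.0262, 0.111]
tool_rot: [0.0, -0.033, 0.999, 0.0]
contact_force: [-0.1, 0.1, -1.6]
gripper_width: 0.431
grasp_force: 60.3
```

```bash
python3 - <<'E'
from h import *
s=manip.state();print(s["tool_pos"],s["gripper_width"],s["grasp_force"])
im,T=snap("wJ")
print(T[:3,:3].T@(np.array([.6002,.0252,.082])-T[:3,3]),proj("wrist",[.6002,.0252,.082],T),proj("wrist",[.5302,.0208,.082],T))
cv2.imwrite("pics/wJc.png",cv2.resize(im[130:330,150:370],None,fx=2.5,fy=2.5))
E
```

```text
[0.5997 0.0262 0.111 ] 0.4309822890198431 60.344564113765955
[-0.0005 -0.001   0.029 ] [257.1533 227.5104] [257.4896 109.8694]
```

View pics/wJc.png

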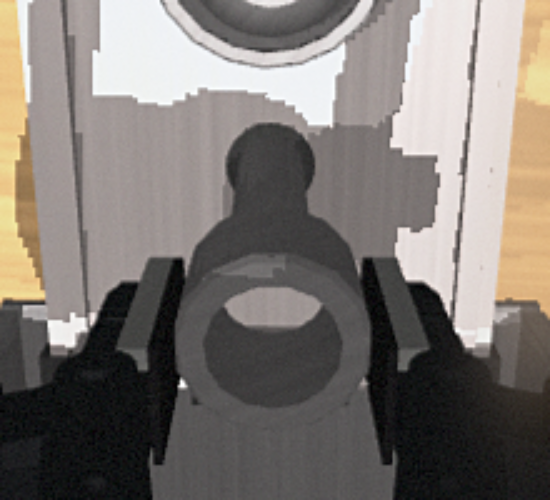

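```bash
python3 - <<'E'
from h import *
T=np.load("pics/wJ.npy"); C0=C["wrist"]["tool_from_camera"];K=C["wrist"]["camera_matrix"]
def tl(u,z):
    d=C0[:3,:3]@np.linalg.solve(K,[u[0],u[1],1]); o=C0[:3,3]; return o+d*(z-o[2])/d[2]
f=lambda x,y:(150+x/2.5,130+y/2.5)
for u in(f(273,254),f(273,424),f(176,339),f(371,339)): print(tl(u,-.0198))
for z in(.02,.045,.068): 
    for s in(-.0105,.0105):
        u=proj("wrist",np.array([.6002,.0252,z])+T[:3,1]*s,T); print(z,(u-[150,130])*2.5)
E
```

```text
[ 0.0195  0.0001 -0.0198]
[-0.016   0.0002 -0.0198]
[ 0.0024 -0.0177 -0.0198]
[ 0.0024  0.0182 -0.0198]
0.02 [236.5088 165.0812]
0.02 [301.0596 165.0825]
0.045 [232.7198 191.7443]
0.045 [304.238 191.746]
0.068 [228.432  221.9183]
0.068 [307.835  221.9205]
```

Call:
send_rows:
  increments:
    - {"claw": 1,"dx": -0.003,"dy": -0.001,"dz": 0.0,"yaw": 0}
    - {"claw": 1,"dx": -0.003,"dy": -0.001,"dz": 0.02,"yaw": 0}
    - {"claw": 1,"dx": -0.003,"dy": -0.001,"dz": 0.04,"yaw": 0}
    - {"claw": 1,"dx": -0.003,"dy": -0.001,"dz": 0.06,"yaw": 0}
    - {"claw": 1,"dx": -0.003,"dy": -0.001,"dz": 0.07,"yaw": 0}
    - {"claw": 1,"dx": -0.003,"dy": -0.001,"dz": 0.08,"yaw": 0}
    - {"claw": 1,"dx": -0.003,"dy": -0.001,"dz": 0.09,"yaw": 0}
    - {"claw": 1,"dx": -0.003,"dy": -0.001,"dz": 0.09,"yaw": 0}

```text
time: 34.3
tool_pos: [0.601, 0.0248, 0.0653]
tool_rot: [-0.0, -0.033, 0.999, 0.0]
contact_force: [-0.8, -0.1, -1.8]
gripper_width: 0.43
grasp_force: 60.3
```

Contact forces are low. I'll carry on down to TCP 0.030.

Call:
send_rows:
  increments:
    - {"claw": 1,"dx": 0,"dy": 0,"dz": 0.02,"yaw": 0}
    - {"claw": 1,"dx": 0,"dy": 0,"dz": 0.04,"yaw": 0}
    - {"claw": 1,"dx": 0,"dy": 0,"dz": 0.058,"yaw": 0}
    - {"claw": 1,"dx": 0,"dy": 0,"dz": 0.07,"yaw": 0}
    - {"claw": 1,"dx": 0,"dy": 0,"dz": 0.07,"yaw": 0}

```text
time: 34.92
tool_pos: [0.6007, 0.0248, 0.0299]
tool_rot: [-0.001, -0.033, 0.999, 0.0]
contact_force: [0.8, -0.5, -1.6]
gripper_width: 0.429
grasp_force: 60.4
```

Call:
send_rows:
  increments:
    - {"claw": -1,"dx": 0,"dy": 0,"dz": 0,"yaw": 0}
    - {"claw": -1,"dx": 0,"dy": 0,"dz": 0,"yaw": 0}
    - {"claw": -1,"dx": 0,"dy": 0,"dz": -0.02,"yaw": 0}
    - {"claw": -1,"dx": 0,"dy": 0,"dz": -0.1,"yaw": 0}
    - {"claw": -1,"dx": 0,"dy": 0,"dz": -0.2,"yaw": 0}
    - {"claw": -1,"dx": 0.0,"dy": 0.05,"dz": -0.27,"yaw": 0}
    - {"claw": -1,"dx": -0.01,"dy": 0.15,"dz": -0.27,"yaw": 0}
    - {"claw": -1,"dx": -0.02,"dy": 0.26,"dz": -0.27,"yaw": 0}
    - {"claw": -1,"dx": -0.03,"dy": 0.37,"dz": -0.27,"yaw": 0}
    - {"claw": -1,"dx": -0.05,"dy": 0.48,"dz": -0.27,"yaw": 0}
    - {"claw": -1,"dx": -0.065,"dy": 0.56,"dz": -0.27,"yaw": 0}
    - {"claw": -1,"dx": -0.065,"dy": 0.597,"dz": -0.27,"yaw": 0}
    - {"claw": -1,"dx": -0.065,"dy": 0.597,"dz": -0.27,"yaw": 0}
    - {"claw": -1,"dx": -0.065,"dy": 0.597,"dz": -0.27,"yaw": 0}

```text
time: 36.67
tool_pos: [0.6142, 0.3234, 0.166]
tool_rot: [-0.0, -0.032, 0.999, -0.0]
contact_force: [-0.5, -0.4, 0.4]
gripper_width: 1.002
grasp_force: 0.0
```

```bash
python3 - <<'E'
from h import *
im,T=snap("wK"); print(T)
for thr in(80,90,100,140):
  for e in rings(im,thr,(190,110,330,245)):
    if max(e[1])<60: print(thr,np.round(e[0],1),np.round(e[1],1),plane("wrist",e[0],.029,T)[:2],tri(ray("wrist",(363.8,57.7),np.load("pics/wC.npy")),ray("wrist",e[0],T)))
print("spray",plane("scene",(210,274),0),plane("side",(172,238),0))
E
```

```text
[[-0.9979 -0.0645 -0.      0.6142]
 [-0.0645  0.9979 -0.0006  0.3234]
 [ 0.     -0.0006 -1.      0.166 ]
 [ 0.      0.      0.      1.    ]]
80 [259.8 179.1] [37.6 38.2] [0.6127 0.3242] (array([0.6101, 0.3238, 0.0404]), np.float64(0.0004593331299866071))
90 [259.8 179.2] [36.9 37.4] [0.6128 0.3242] (array([0.6102, 0.3238, 0.0403]), np.float64(0.0004273174445886986))
100 [259.7 179.1] [35.9 37.1] [0.6127 0.3241] (array([0.61  , 0.3237, 0.0409]), np.float64(0.0004544765241048181))
spray [0.7611 0.227  0.    ] [0.7494 0.2293 0.    ]
```

Call:
send_rows:
  increments:
    - {"claw": -1,"dx": 0.003,"dy": 0.003,"dz": 0.06,"yaw": 0}
    - {"claw": -1,"dx": 0.003,"dy": 0.003,"dz": 0.13,"yaw": 0}
    - {"claw": -1,"dx": 0.003,"dy": 0.003,"dz": 0.2,"yaw": 0}
    - {"claw": -1,"dx": 0.003,"dy": 0.003,"dz": 0.26,"yaw": 0}
    - {"claw": -1,"dx": 0.003,"dy": 0.003,"dz": 0.3,"yaw": 0}
    - {"claw": -1,"dx": 0.003,"dy": 0.003,"dz": 0.316,"yaw": 0}
    - {"claw": -1,"dx": 0.003,"dy": 0.003,"dz": 0.316,"yaw": 0}
    - {"claw": 1,"dx": 0.003,"dy": 0.003,"dz": 0.316,"yaw": 0}
    - {"claw": 1,"dx": 0.003,"dy": 0.003,"dz": 0.316,"yaw": 0}
    - {"claw": 1,"dx": 0.003,"dy": 0.003,"dz": 0.316,"yaw": 0}
    - {"claw": 1,"dx": 0.003,"dy": 0.003,"dz": 0.316,"yaw": 0}
    - {"claw": 1,"dx": 0.003,"dy": 0.003,"dz": 0.316,"yaw": 0}
    - {"claw": 1,"dx": 0.003,"dy": 0.003,"dz": 0.316,"yaw": 0}

```text
time: 38.35
tool_pos: [0.6135, 0.3267, 0.0093]
tool_rot: [0.001, -0.033, 0.999, 0.0]
contact_force: [-0.7, 0.0, 5.5]
gripper_width: 0.419
grasp_force: 60.5
```

Call:
send_rows:
  increments:
    - {"claw": 1,"dx": 0,"dy": 0,"dz": -0.04,"yaw": 0}
    - {"claw": 1,"dx": 0,"dy": 0,"dz": -0.12,"yaw": 0}
    - {"claw": 1,"dx": 0,"dy": 0,"dz": -0.22,"yaw": 0}
    - {"claw": 1,"dx": 0,"dy": 0,"dz": -0.31,"yaw": 0}
    - {"claw": 1,"dx": 0.01,"dy": -0.1,"dz": -0.34,"yaw": 0}
    - {"claw": 1,"dx": 0.02,"dy": -0.2,"dz": -0.34,"yaw": 0}
    - {"claw": 1,"dx": 0.03,"dy": -0.3,"dz": -0.34,"yaw": 0}
    - {"claw": 1,"dx": 0.04,"dy": -0.4,"dz": -0.34,"yaw": 0}
    - {"claw": 1,"dx": 0.06,"dy": -0.5,"dz": -0.34,"yaw": 0}
    - {"claw": 1,"dx": 0.066,"dy": -0.57,"dz": -0.34,"yaw": 0}
    - {"claw": 1,"dx": 0.066,"dy": -0.6,"dz": -0.34,"yaw": 0}
    - {"claw": 1,"dx": 0.066,"dy": -0.6,"dz": -0.3,"yaw": 0}
    - {"claw": 1,"dx": 0.066,"dy": -0.6,"dz": -0.25,"yaw": 0}
    - {"claw": 1,"dx": 0.066,"dy": -0.6,"dz": -0.206,"yaw": 0}
    - {"claw": 1,"dx": 0.066,"dy": -0.6,"dz": -0.206,"yaw": 0}
    - {"claw": 1,"dx": 0.066,"dy": -0.6,"dz": -0.206,"yaw": 0}

```text
time: 40.35
tool_pos: [0.5994, 0.0256, 0.1109]
tool_rot: [-0.0, -0.033, 0.999, 0.0]
contact_force: [-0.9, -0.3, -2.1]
gripper_width: 0.416
grasp_force: 60.3
```

```bash
python3 - <<'E'
from h import *
s=manip.state();print(s["tool_pos"],s["gripper_width"],s["grasp_force"])
im,T=snap("wL")
C0=C["wrist"]["tool_from_camera"];K=C["wrist"]["camera_matrix"]
def tl(u,z):
    d=C0[:3,:3]@np.linalg.solve(K,[u[0],u[1],1]); o=C0[:3,3]; return o+d*(z-o[2])/d[2]
a=cv2.imread("pics/wJ.png",0)[225:305,215:305];b=cv2.imread("pics/wL.png",0)[225:305,215:305]
# compare sleeve place in hand with the first sleeve's (same grasp height): shift by phase correlation
print(cv2.phaseCorrelate(np.float32(a),np.float32(b),cv2.createHanningWindow((90,80),cv2.CV_32F)))
p=cv2.resize(im[130:330,150:370],None,fx=1.7,fy=1.7)
cv2.imwrite("pics/wLc.png",p)
E
```

```text
[0.5994 0.0256 0.1109] 0.41630883625785947 60.27073513716459
((-0.1301358355069553, 1.9700338196388643), 0.967931489944458)
```

View pics/wLc.png

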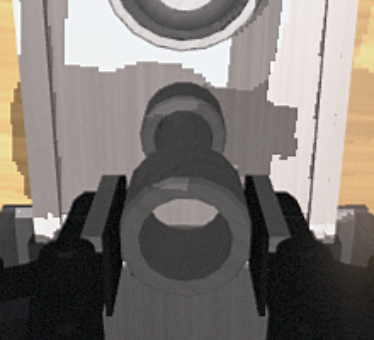

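Call:
send_rows:
  increments:
    - {"claw": 1,"dx": -0.001,"dy": -0.002,"dz": 0.0,"yaw": 0}
    - {"claw": 1,"dx": -0.001,"dy": -0.002,"dz": 0.02,"yaw": 0}
    - {"claw": 1,"dx": -0.001,"dy": -0.002,"dz": 0.04,"yaw": 0}
    - {"claw": 1,"dx": -0.001,"dy": -0.002,"dz": 0.06,"yaw": 0}
    - {"claw": 1,"dx": -0.001,"dy": -0.002,"dz": 0.075,"yaw": 0}
    - {"claw": 1,"dx": -0.001,"dy": -0.002,"dz": 0.09,"yaw": 0}
    - {"claw": 1,"dx": -0.001,"dy": -0.002,"dz": 0.1,"yaw": 0}
    - {"claw": 1,"dx": -0.001,"dy": -0.002,"dz": 0.108,"yaw": 0}
    - {"claw": 1,"dx": -0.001,"dy": -0.002,"dz": 0.108,"yaw": 0}

```text
time: 41.52
tool_pos: [0.5996, 0.0238, 0.0564]
tool_rot: [-0.0, -0.033, 0.999, 0.0]
contact_force: [0.4, 2.2, -3.3]
gripper_width: 0.418
grasp_force: 60.3
```

Call:
send_rows:
  increments:
    - {"claw": -1,"dx": 0,"dy": 0,"dz": 0,"yaw": 0}
    - {"claw": -1,"dx": 0,"dy": 0,"dz": 0,"yaw": 0}
    - {"claw": -1,"dx": 0,"dy": 0,"dz": -0.02,"yaw": 0}
    - {"claw": -1,"dx": 0,"dy": 0,"dz": -0.1,"yaw": 0}
    - {"claw": -1,"dx": 0,"dy": 0,"dz": -0.2,"yaw": 0}
    - {"claw": -1,"dx": 0,"dy": 0,"dz": -0.3,"yaw": 0}
    - {"claw": -1,"dx": 0,"dy": 0,"dz": -0.39,"yaw": 0}
    - {"claw": -1,"dx": 0,"dy": 0,"dz": -0.39,"yaw": 0}
    - {"claw": -1,"dx": 0,"dy": 0,"dz": -0.39,"yaw": 0}

```text
time: 42.65
tool_pos: [0.5996, 0.0237, 0.2519]
tool_rot: [0.0, -0.033, 0.999, -0.0]
contact_force: [0.6, 0.6, -1.0]
gripper_width: 0.998
grasp_force: 0.0
```

```bash
python3 - <<'E'
from h import *
im,T=snap("wM"); print(T[:3,3])
s,_=snap("side4","side")
cv2.imwrite("pics/wMc.png",np.hstack([cv2.resize(im[20:260,140:440],None,fx=1.3,fy=1.3),cv2.resize(s[150:342,150:470],(390,312))]))
E
```

```text
[0.5996 0.0237 0.2519]
```

View pics/wMc.png

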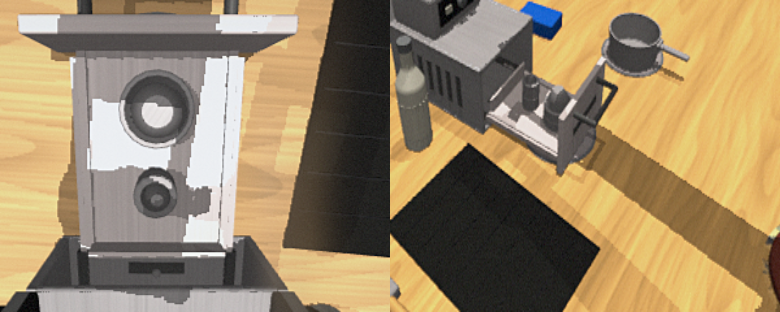

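The wrist view (left) shows both stacks on their posts, with the upper cup around crop pixel (157,110) and the sleeves around (157,190). The side view (right) shows the mat empty and the pan on its mark. I'm past the picture limit now, so from here I check by numbers and contact force. First I'll press lightly on the top sleeve to prove it is seated.

Call:
send_rows:
  increments:
    - {"claw": 0.36,"dx": 0,"dy": 0,"dz": 0.1,"yaw": 0}
    - {"claw": 0.36,"dx": 0,"dy": 0,"dz": 0.2,"yaw": 0}
    - {"claw": 0.36,"dx": 0,"dy": 0,"dz": 0.28,"yaw": 0}
    - {"claw": 0.36,"dx": 0,"dy": 0,"dz": 0.32,"yaw": 0}
    - {"claw": 0.36,"dx": 0,"dy": 0,"dz": 0.34,"yaw": 0}
    - {"claw": 0.36,"dx": 0,"dy": 0,"dz": 0.35,"yaw": 0}
    - {"claw": 0.36,"dx": 0,"dy": 0,"dz": 0.356,"yaw": 0}
    - {"claw": 0.36,"dx": 0,"dy": 0,"dz": 0.36,"yaw": 0}
    - {"claw": 0.36,"dx": 0,"dy": 0,"dz": 0.36,"yaw": 0}

```text
time: 43.88
tool_pos: [0.6002, 0.0237, 0.0724]
tool_rot: [0.0, -0.033, 0.999, -0.0]
contact_force: [-0.3, -0.1, 0.6]
gripper_width: 0.319
grasp_force: 0.0
```

Call:
send_rows:
  increments:
    - {"claw": 0.36,"dx": 0,"dy": 0,"dz": 0.004,"yaw": 0}
    - {"claw": 0.36,"dx": 0,"dy": 0,"dz": 0.008,"yaw": 0}
    - {"claw": 0.36,"dx": 0,"dy": 0,"dz": 0.012,"yaw": 0}
    - {"claw": 0.36,"dx": 0,"dy": 0,"dz": 0.012,"yaw": 0}

```text
time: 44.38
tool_pos: [0.6043, 0.0239, 0.0716]
tool_rot: [0.005, -0.033, 0.999, -0.0]
contact_force: [-1.0, 1.8, 14.6]
gripper_width: 0.322
grasp_force: 7.5
```

Call:
send_rows:
  increments:
    - {"claw": 0.36,"dx": 0,"dy": 0,"dz": -0.05,"yaw": 0}
    - {"claw": 1,"dx": 0,"dy": 0,"dz": -0.15,"yaw": 0}
    - {"claw": 1,"dx": 0,"dy": 0,"dz": -0.25,"yaw": 0}
    - {"claw": 1,"dx": 0.06,"dy": 0,"dz": -0.32,"yaw": 0}
    - {"claw": 1,"dx": 0.15,"dy": 0,"dz": -0.32,"yaw": 0}
    - {"claw": 1,"dx": 0.25,"dy": 0.003,"dz": -0.32,"yaw": 0}
    - {"claw": 1,"dx": 0.35,"dy": 0.003,"dz": -0.32,"yaw": 0}
    - {"claw": 1,"dx": 0.41,"dy": 0.003,"dz": -0.32,"yaw": 0}
    - {"claw": 1,"dx": 0.43,"dy": 0.003,"dz": -0.3,"yaw": 0}
    - {"claw": 1,"dx": 0.43,"dy": 0.003,"dz": -0.22,"yaw": 0}
    - {"claw": 1,"dx": 0.43,"dy": 0.003,"dz": -0.14,"yaw": 0}
    - {"claw": 1,"dx": 0.43,"dy": 0.003,"dz": -0.06,"yaw": 0}
    - {"claw": 1,"dx": 0.43,"dy": 0.003,"dz": -0.024,"yaw": 0}
    - {"claw": 1,"dx": 0.43,"dy": 0.003,"dz": -0.024,"yaw": 0}
    - {"claw": 1,"dx": 0.43,"dy": 0.003,"dz": -0.024,"yaw": 0}

```text
time: 46.25
tool_pos: [0.386, 0.011, 0.0786]
tool_rot: [0.001, -0.033, 0.999, -0.0]
contact_force: [-0.0, -0.0, 0.5]
gripper_width: -0.002
grasp_force: 0.0
```

Call:
send_rows:
  increments:
    - {"claw": 1,"dx": -0.02,"dy": 0,"dz": 0,"yaw": 0}
    - {"claw": 1,"dx": -0.04,"dy": 0,"dz": 0,"yaw": 0}
    - {"claw": 1,"dx": -0.05,"dy": 0,"dz": 0,"yaw": 0}
    - {"claw": 1,"dx": -0.06,"dy": 0,"dz": 0,"yaw": 0}
    - {"claw": 1,"dx": -0.08,"dy": 0,"dz": 0,"yaw": 0}
    - {"claw": 1,"dx": -0.1,"dy": 0,"dz": 0,"yaw": 0}
    - {"claw": 1,"dx": -0.12,"dy": 0,"dz": 0,"yaw": 0}
    - {"claw": 1,"dx": -0.14,"dy": 0,"dz": 0,"yaw": 0}
    - {"claw": 1,"dx": -0.16,"dy": 0,"dz": 0,"yaw": 0}
    - {"claw": 1,"dx": -0.18,"dy": 0,"dz": 0,"yaw": 0}
    - {"claw": 1,"dx": -0.2,"dy": 0,"dz": 0,"yaw": 0}
    - {"claw": 1,"dx": -0.22,"dy": 0,"dz": 0,"yaw": 0}
    - {"claw": 1,"dx": -0.24,"dy": 0,"dz": 0,"yaw": 0}
    - {"claw": 1,"dx": -0.26,"dy": 0,"dz": 0,"yaw": 0}
    - {"claw": 1,"dx": -0.28,"dy": 0,"dz": 0,"yaw": 0}
    - {"claw": 1,"dx": -0.3,"dy": 0,"dz": 0,"yaw": 0}
    - {"claw": 1,"dx": -0.32,"dy": 0,"dz": 0,"yaw": 0}
    - {"claw": 1,"dx": -0.34,"dy": 0,"dz": 0,"yaw": 0}
    - {"claw": 1,"dx": -0.36,"dy": 0,"dz": 0,"yaw": 0}
    - {"claw": 1,"dx": -0.36,"dy": 0,"dz": 0,"yaw": 0}

```text
time: 48.75
tool_pos: [0.5662, 0.023, 0.0784]
tool_rot: [0.001, -0.033, 0.999, 0.0]
contact_force: [-0.9, -0.1, 0.6]
gripper_width: 0.0
grasp_force: 0.0
```

Call:
send_rows:
  increments:
    - {"claw": 1,"dx": -0.01,"dy": 0,"dz": 0,"yaw": 0}
    - {"claw": 1,"dx": -0.02,"dy": 0,"dz": 0,"yaw": 0}
    - {"claw": 1,"dx": -0.028,"dy": 0,"dz": 0,"yaw": 0}
    - {"claw": 1,"dx": -0.036,"dy": 0,"dz": 0,"yaw": 0}
    - {"claw": 1,"dx": -0.044,"dy": 0,"dz": 0,"yaw": 0}
    - {"claw": 1,"dx": -0.044,"dy": 0,"dz": 0,"yaw": 0}

```text
time: 49.5
tool_pos: [0.5863, 0.0243, 0.0779]
tool_rot: [-0.001, -0.033, 0.999, -0.0]
contact_force: [-1.6, 0.0, 1.4]
gripper_width: -0.001
grasp_force: 0.8
```

Call:
send_rows:
  increments:
    - {"claw": 1,"dx": -0.006,"dy": 0,"dz": 0,"yaw": 0}
    - {"claw": 1,"dx": -0.012,"dy": 0,"dz": 0,"yaw": 0}
    - {"claw": 1,"dx": -0.018,"dy": 0,"dz": 0,"yaw": 0}
    - {"claw": 1,"dx": -0.018,"dy": 0,"dz": 0,"yaw": 0}

```text
time: 50.0
tool_pos: [0.5911, 0.0247, 0.0777]
tool_rot: [-0.007, -0.033, 0.999, -0.0]
contact_force: [-21.9, -2.7, 14.9]
gripper_width: 0.004
grasp_force: 11.2
```

Call:
send_rows:
  increments:
    - {"claw": 1,"dx": 0.0,"dy": 0,"dz": 0,"yaw": 0}
    - {"claw": 1,"dx": -0.004,"dy": 0,"dz": 0,"yaw": 0}
    - {"claw": 1,"dx": -0.004,"dy": 0,"dz": 0,"yaw": 0}

```text
time: 50.38
tool_pos: [0.5912, 0.0247, 0.0776]
tool_rot: [-0.01, -0.033, 0.999, -0.0]
contact_force: [-28.9, -3.2, 20.8]
gripper_width: -0.002
grasp_force: 15.0
```

Call:
send_rows:
  increments:
    - {"claw": 1,"dx": 0.02,"dy": 0,"dz": 0,"yaw": 0}
    - {"claw": 1,"dx": 0.08,"dy": 0,"dz": 0,"yaw": 0}
    - {"claw": 1,"dx": 0.12,"dy": 0,"dz": -0.04,"yaw": 0}
    - {"claw": 1,"dx": 0.12,"dy": 0,"dz": -0.14,"yaw": 0}
    - {"claw": 1,"dx": 0.12,"dy": 0,"dz": -0.24,"yaw": 0}
    - {"claw": 1,"dx": 0.1,"dy": 0,"dz": -0.34,"yaw": 0}
    - {"claw": 1,"dx": 0.0,"dy": 0,"dz": -0.36,"yaw": 0}
    - {"claw": 1,"dx": -0.1,"dy": 0,"dz": -0.36,"yaw": 0}
    - {"claw": 1,"dx": -0.1,"dy": 0,"dz": -0.36,"yaw": 0}
    - {"claw": 1,"dx": -0.1,"dy": 0,"dz": -0.36,"yaw": 0}

```text
time: 51.62
tool_pos: [0.6477, 0.0284, 0.2573]
tool_rot: [-0.0, -0.033, 0.999, 0.0]
contact_force: [-0.4, 0.5, -0.1]
gripper_width: -0.0
grasp_force: 0.0
```

```bash
python3 - <<'E'
from h import *
s=manip.state();print(s["time"],s["tool_pos"],s["contact_force"])
im,T=snap("wN"); g=cv2.cvtColor(im,cv2.COLOR_BGR2GRAY)
c=np.array([.607,.0258,.095]); y=np.array([-.066,.998,0])
for o in(-.035,-.02,0,.02,.035):
    u=proj("wrist",c+o*y,T); col=g[int(u[1])-14:int(u[1])+15,int(round(u[0]))]
    print(np.round(u,1),col.tolist())
# pan: mark ring visible evenly?  rim ellipse from side, and bystanders shift between first and last frames
s4,_=snap("side5","side"); s0=cv2.imread("pics/side0.png")
for n,(x0,y0,x1,y1) in dict(foam=(262,150,294,174),spray=(150,170,190,245),brush=(105,300,190,370)).items():
    w=cv2.createHanningWindow((x1-x0,y1-y0),cv2.CV_32F); f=lambda i:np.float32(cv2.cvtColor(i[y0:y1,x0:x1],cv2.COLOR_BGR2GRAY)); print(n,cv2.phaseCorrelate(f(s0),f(s4),w))
E
```

```text
51.625 [0.6477 0.0284 0.2573] [-0.3693  0.5026 -0.0631]
[223.8 134.5] [218, 219, 212, 209, 227, 153, 127, 133, 120, 72, 83, 100, 105, 134, 137, 117, 104, 84, 83, 233, 231, 221, 221, 230, 234, 235, 233, 233, 239]
[238.9 134.5] [196, 188, 223, 220, 212, 232, 141, 109, 91, 69, 87, 97, 110, 136, 142, 115, 108, 86, 83, 201, 209, 205, 204, 201, 203, 220, 137, 113, 118]
[258.9 134.5] [220, 197, 198, 197, 197, 172, 110, 103, 89, 72, 87, 100, 109, 140, 145, 121, 107, 90, 46, 226, 231, 225, 223, 226, 226, 221, 223, 222, 222]
[278.9 134.5] [101, 101, 133, 138, 152, 146, 110, 105, 92, 58, 57, 64, 70, 89, 90, 78, 70, 55, 33, 129, 145, 141, 140, 139, 145, 140, 145, 137, 140]
[293.9 134.5] [209, 214, 214, 220, 224, 234, 221, 129, 84, 52, 52, 60, 65, 75, 74, 74, 64, 56, 40, 135, 134, 135, 137, 139, 137, 142, 147, 144, 140]
foam ((-0.09623054119960273, 0.039168704727710946), 0.8811214454472065)
spray ((0.04059384668755328, 0.5278970791459869), 0.9793374001185099)
brush ((0.017745947223907876, -0.002701098944271507), 0.9803841414274993)
```

```bash
python3 -c "
from plant import manip
print(manip.job_done())"
```

```text
the job is handed in; nothing more can be done
None
```

I handed the job in at 52 s, but no verdict came back: the pan is on its mark, both cups and both sleeves are on their posts, the carriage is pushed to its stop with its handle within about 1 mm of the home position, and the bystanders haven't moved; I viewed 16 pictures, over the limit of 14.

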